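# Lap the contact strip of a laptop pack and park the block

## Task

The yellow lapping block stands on its end: lay it down on its dark abrasive face without letting it fall over, let go, and take it again from above. Holding it flat, rub it slowly along the laptop pack's copper strip from the red end to the black end, keeping a steady 10 newtons or so on it over the whole length and never bearing down hard. Then park it, abrasive face down, flat and square on the floor of the blue tray's pocket, let go, and leave the cells, the cover and the clip where they are.

Things in the scene. Friction and masses are not known exactly. Their poses are not given: they have to be found in the camera images.
- block: Yellow lapping block with two black bands, a plain bar 100 long, 42 wide, 45 thick, about 0.3 kg, standing on end at the start. Origin: centre of the end it stands on. z: along its length (up at the start); y: across the 42 mm width (the sides to grip); x: through the 45 mm thickness, out of the dark abrasive face at x = +22.5 mm; the yellow back is at x = -22.5 mm.
- block_face (a point): Centre of the block's abrasive face: 22.5 mm along x and 50 mm along z from the block's origin; same axes as the block.
- bed: Cleaning bed: dark steel base 260 x 100 x 12, fixed, carrying on springs an aluminium carrier with the grey laptop pack, 230 x 74. Origin: centre of the base's underside, on the counter; x along the pack's length, z up. Red cross bar at the pack's -x end, black one at its +x end, just beyond the ends of the copper strip and 3.5 mm lower.
- strip (a point): Nominal middle of the top of the copper strip on the pack, 59 mm above the bed's origin, same axes. The strip is 196 long (x), 40 wide (y). The real strip may lie up to 8 mm higher or lower and up to 4 degrees out of level end to end, which this pose does not show: feel for it. The carrier holds still up to about 2 N, then gives 1 mm per 5 N and bottoms at 6 mm.
- nest: Blue parking tray 124 x 66 x 16 high with a rectangular pocket 106 (x) by 48 (y), black rubber floor 6 mm above the counter, walls 10 mm above that floor. Fixed. Origin: centre of the underside; x along the pocket's length, z up.
- nest_floor (a point): Centre of the pocket's floor, 6 mm above the nest's origin; same axes as the nest.
- cover: Loose brown bakelite terminal cover, 100 x 65 x 30, a bystander. Origin: centre of the underside.
- clip: Loose copper grounding clip, 90 x 16 x 20, a bystander. Origin: centre of the underside.
- cell1: Loose upright brass-capped carbon cell, diameter 33, 62 high, a bystander. Origin: centre of the underside.
- cell2: Loose upright brass-capped carbon cell, diameter 33, 62 high, a bystander. Origin: centre of the underside.
- cell3: Loose upright brass-capped carbon cell, diameter 33, 62 high, a bystander. Origin: centre of the underside.
- cell4: Loose upright brass-capped carbon cell, diameter 33, 62 high, a bystander. Origin: centre of the underside.
- cell5: Loose upright brass-capped carbon cell, diameter 33, 62 high, a bystander. Origin: centre of the underside.

How it is judged:
By the outcome, as a careful person would: the job done as asked, in the order asked, and still so for the second after the job is handed in, with the robot touching nothing.
It also fails if it takes over 72 s, if anything falls off the work surface, if the arm or the gripper's body presses on something with over 40 N, if the wrist force passes 120 N, or if a joint passes its speed limit or range.

## Robot

A 6-joint arm with a two-finger parallel gripper is mounted at the origin on the work surface. World frame = base frame: x ahead of the robot, y to its left, z up, the work surface at z = 0. Lengths are in m, angles in rad, forces in N, time in s.
With the tool pointing down it reaches from about 0.225 to 0.725 m from the base axis. Payload 3.1 kg.
Tool frame: the origin (TCP) lies at the very end of the fingers, on their centre line; the grasp point (between the pads) lies 19 mm behind it; z points along the fingers, y is the direction in which the jaws open and shut (so a half turn about z gives the same grasp; the last joint's range is limited). The gripper opens to 85 mm and grips with 20 to 120 N. Pads are 22 mm wide; open, the fingers measure 114 mm over their backs; the gripper's body (76 mm by 85 mm) begins 54 mm behind the grasp point. The pads swing forward as they close: fully open they stand 13 mm farther back than shut.
Start: joints at [-1.282, 0.048, 0.099, 1.622, 0, 1.443], TCP at [0.213, -0.48, 0.231] pointing down, gripper open.
Joint ranges: [-2.91, 2.91], [-0.99, 1.94], [-1.21, 1.42], [-2.12, 2.29], [-1.49, 1.47], [-3.14, 3.14]. Speed limits (rad/s): [2.79, 2.79, 3.14, 3.14, 3.14, 3.14].

## Interface

Orientations are given as [roll, pitch, yaw] about the fixed x, y, z axes, in that order (R = Rz(yaw) Ry(pitch) Rx(roll)).
In Python, from workcell import ctrl, camera, camera_info gives the robot as it stands.
- The arm moves only by the shell command python3 -m handwheel 'ROWS'. ROWS is JSON, a list of rows, each an object of numbers: "jaw": the closure in counts, from 0 (fully open) to 255 (shut); "x", "y", "z": the shift along the tool's x, y, z in cm; "spin": the turn about the tool's z in rad. A call has 1 to 20 rows; each row is the pose to reach, as a shift and turn from the pose measured when the call began, along the tool's axes at that moment; what a row does not reach only later rows make up. A row lasts 1/12 s, in which the tool goes at most 41.7 mm and 7.16 degrees, less where a joint would pass 70% of its speed; a pose out of reach is approached as far as the arm can. A call with a gripper value outside its range is refused whole. The fingers move at their own pace and stop on an object; the grip force is fixed at half the most. Time passes only in rows, so rows that repeat a pose let the fingers close. It gives the time, the measured TCP pose, the force and the opening at its end, in the units of the state.
- ctrl.get_obs(): the state, without advancing time (a new reading comes with each control period).
- camera(name): name is "side" or "top"; returns the picture (384x512x3 uint8, red, green, blue); there is no depth.
- camera_info(name): a dict with "mtx" (3x3 intrinsics, pixels), "origin" and "attitude" of the camera in the world. Camera axes: x right, y down, z forward; pixel columns grow to the right and rows downward; lengths in m; the calibration is good to about 2 mm. A picture is of the moment at which its call begins. camera_info takes no time and is no camera call.
- ctrl.job_done(): hands the job in, once; it reports no verdict.
The state is a dict: "time": time; "joint_pos": joint angles; "joint_velocities": joint speeds; "joint_efforts": joint torques, N m; "ee_pos": TCP position; "orientation": TCP orientation; "contact_force": force on the tool from outside, world axes, zero at the start; "wrist_torque": the same for the moment, N m; "gripper_width": finger opening in m.
Only numpy, scipy, OpenCV 4.12 (cv2) and the standard library are available. Lean on these libraries where they do the work, as an engineer would, in place of code of your own. Each camera call takes 0.05 s, during which the arm holds its last target. There are 200 camera calls.

## Working session

There is one attempt and no reset: what is moved stays moved. The work goes in short steps, Python scripts to look and compute and a shell command to move; the robot and the scene stay as the last step left them, time stands still between calls to the robot, and variables do not carry over. Pictures are saved under pics/ and viewed, about 8 in all and at most 12, crops included, and the job is handed in when it is done.

```bash
mkdir -p pics; ls
python3 - <<'E'
from workcell import ctrl, camera, camera_info
import cv2,numpy as np
print(ctrl.get_obs())
for n in("top","side"):
    im=camera(n); cv2.imwrite(f"pics/{n}0.png",im[:,:,::-1]); i=camera_info(n); print(n,i)
a=cv2.imread("pics/top0.png");b=cv2.imread("pics/side0.png")
E
```

```text
pics
{'time': 0.0, 'joint_pos': array([-1.28179530e+00,  4.87715356e-02,  9.75550189e-02,  1.62198606e+00,
       -2.00872570e-05,  1.44296843e+00]), 'joint_velocities': array([ 0.00121356, -0.000699  ,  0.00089619,  0.00169146,  0.00067992,
        0.00028892]), 'joint_efforts': array([ 2.01276125e-04, -3.38780701e+01,  3.20015144e+01,  2.03724601e-02,
       -3.77592153e-05,  3.31260246e-06]), 'ee_pos': array([ 0.21234396, -0.47946202,  0.23008488]), 'orientation': array([-3.13920347e+00, -2.86825619e-04,  4.16828606e-01]), 'contact_force': array([-0.80017035, -0.66595407, -0.36412627]), 'wrist_torque': array([-0.0260597 , -0.02858658, -0.00152529]), 'gripper_width': 0.08529889190143981}
top {'mtx': array([[442.08534739,   0.        , 260.60753167],
       [  0.        , 442.08534739, 194.52247145],
       [  0.        ,   0.        ,   1.        ]]), 'origin': array([ 0.42662198, -0.00898145,  1.59952923]), 'attitude': array([-3.07681615, -0.00586131, -1.54723884])}
side {'mtx': array([[456.77869857,   0.        , 256.79656357],
       [  0.        , 456.77869857, 196.37791629],
       [  0.        ,   0.        ,   1.        ]]), 'origin': array([ 0.32142657, -0.8260656 ,  1.07019048]), 'attitude': array([-2.43923082, -0.01361157, -0.21585285])}
```

View pics/top0.png

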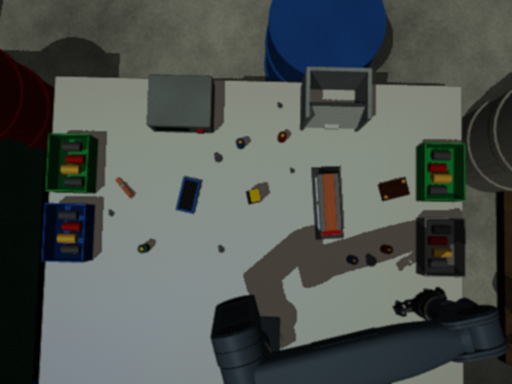

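View pics/side0.png

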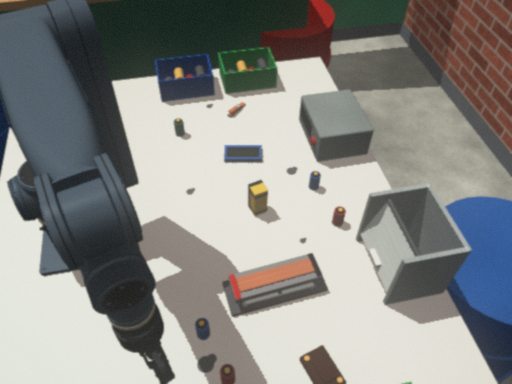

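Top view: block near (254,196), blue nest (189,194), bed (327,202) with its red end at the bottom. I'll zoom in and measure at the same time.

```bash
cat > h.py <<'E'
import numpy as np,cv2
from scipy.spatial.transform import Rotation as R
from workcell import ctrl,camera,camera_info
def cam(n):
    i=camera_info(n); return i["mtx"],np.array(i["origin"]),R.from_euler("xyz",i["attitude"]).as_matrix()
def ray(n,uv,z):
    K,o,A=cam(n); d=A@np.linalg.solve(K,[uv[0],uv[1],1.]); return o+d*(z-o[2])/d[2]
def proj(n,P):
    K,o,A=cam(n); c=A.T@(np.array(P)-o); p=K@c; return p[:2]/p[2]
def mask(im,lo,hi,roi):
    h=cv2.cvtColor(im,cv2.COLOR_BGR2HSV); m=cv2.inRange(h,np.array(lo),np.array(hi)); k=np.zeros_like(m); x0,y0,x1,y1=roi; k[y0:y1,x0:x1]=m[y0:y1,x0:x1]; return k
def big(m):
    c,_=cv2.findContours(m,cv2.RETR_EXTERNAL,cv2.CHAIN_APPROX_NONE); return max(c,key=cv2.contourArea)
def rect(n,c,z):
    """contour -> minAreaRect on plane z (world mm): centre, long, short, angle of long axis (deg)"""
    P=np.array([ray(n,p[0],z)[:2]*1000 for p in c],np.float32)
    (cx,cy),(w,h),a=cv2.minAreaRect(P)
    if w<h: w,h,a=h,w,a+90
    return np.round([cx,cy,w,h,(a+90)%180-90],1)
E
python3 - <<'E'
from h import *
t=cv2.imread("pics/top0.png");s=cv2.imread("pics/side0.png")
def cr(im,x,y,w,h,k): return cv2.resize(im[y:y+h,x:x+w],None,fx=k,fy=k,interpolation=cv2.INTER_CUBIC)
a=np.vstack([np.hstack([cr(t,230,170,50,50,6),cr(s,233,170,50,50,6)]),np.hstack([cr(t,300,155,60,100,3)[:300,:180],cr(s,215,245,120,75,3)[:225].copy() if 0 else cv2.copyMakeBorder(cr(s,215,245,120,75,3),0,75,0,60,cv2.BORDER_CONSTANT)])])if 0 else None
r1=np.hstack([cr(t,235,175,40,40,7),cr(s,235,170,45,50,6)[:280,:270],cr(t,170,170,40,50,6)[:280]])
r2=np.hstack([cr(t,305,160,45,85,3.6)[:300],cr(s,215,245,125,75,4)[:300]])
w=max(r1.shape[1],r2.shape[1]);f=lambda r:cv2.copyMakeBorder(r,0,0,0,w-r.shape[1],cv2.BORDER_CONSTANT)
cv2.imwrite("pics/z.png",np.clip(np.vstack([f(r1),f(r2)]).astype(float)*1.3,0,255).astype(np.uint8))
for n,im,roi in(("top",t,(170,170,210,220)),("side",s,(215,135,275,170))):
    print("nest",n,rect(n,big(mask(im,(100,110,30),(125,255,255),roi)),.016))
for n,im,roi in(("top",t,(305,160,350,245)),("side",s,(215,245,335,320))):
    print("copper",n,rect(n,big(mask(im,(5,90,60),(16,255,255),roi)),.059), "red",n,rect(n,big(mask(im,(0,170,60),(4,255,255),roi)),.0555))
for n,im,roi in(("top",t,(240,175,275,210)),("side",s,(240,175,275,220))):
    print("yel",n,rect(n,big(mask(im,(18,120,110),(35,255,255),roi)),.1))
for n,c in(("top",(254,196)),("side",(258,187))): 
    im=t if n=="top" else s; print(cv2.cvtColor(im,cv2.COLOR_BGR2HSV)[c[1],c[0]])
E
```

```text
nest top [522.9 243.3 120.9  64.4 -12. ]
nest side [475.2 276.7   8.1   3.9  24.9]
copper top [ 507.8 -256.4  199.4   42.5    4.2] red top [ 401.2 -264.    70.2   12.7  -83.9]
copper side [ 508.7 -255.3  200.7   40.9    5.2] red side [ 402.4 -266.4   56.3    7.   -85.8]
yel top [522.    4.9  39.4  29.3  12.7]
yel side [5.194e+02 5.000e-01 4.070e+01 3.420e+01 1.230e+01]
[ 26 248 136]
[ 23 151 227]
```

View pics/z.png

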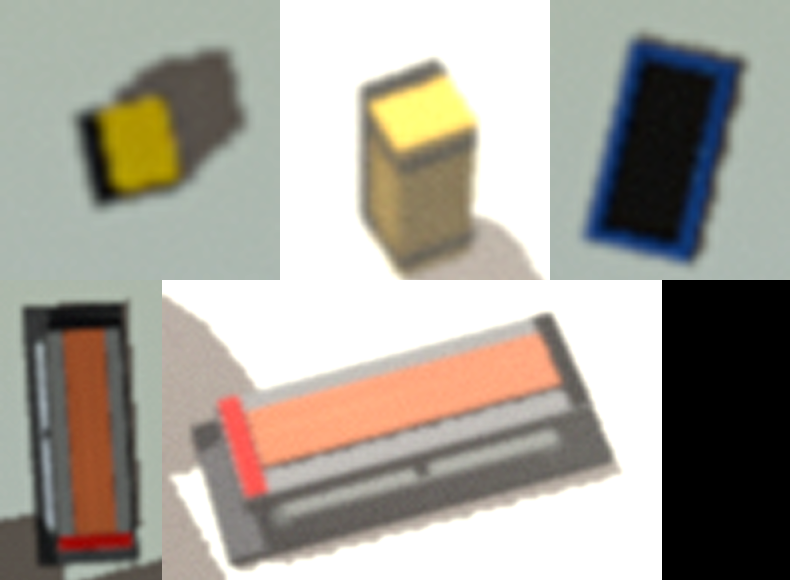

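```bash
cat >> h.py <<'E'
def tri(p,q):
    """top pixel p, side pixel q -> point, miss (mm)"""
    L=[]
    for n,u in(("top",p),("side",q)):
        K,o,A=cam(n); d=A@np.linalg.solve(K,[u[0],u[1],1.]); L.append((o,d/np.linalg.norm(d)))
    (o1,d1),(o2,d2)=L; s=np.linalg.lstsq(np.c_[d1,-d2],o2-o1,rcond=None)[0]
    a,b=o1+s[0]*d1,o2+s[1]*d2; return (a+b)/2*1000,np.linalg.norm(a-b)*1000
def up(im,k=6): # resize; pixel u -> k*u+(k-1)/2
    return cv2.resize(im,None,fx=k,fy=k,interpolation=cv2.INTER_CUBIC)
def corners(im,lo,hi,roi,k=6):
    c=big(mask(up(im,k),lo,hi,[k*r for r in roi])); h=cv2.convexHull(c)
    e=.02
    while True:
        q=cv2.approxPolyDP(h,e*cv2.arcLength(h,True),True)
        if len(q)<=4: break
        e+=.005
    return (q[:,0]-(k-1)/2)/k
def go(x,y,z,psi):
    """deltas in tool axes (cm, rad) to TCP target in mm, yaw deg"""
    o=ctrl.get_obs(); A=R.from_euler("xyz",o["orientation"]).as_matrix(); d=A.T@(np.array([x,y,z])/1000-o["ee_pos"])*100
    s=-(np.radians(psi)-o["orientation"][2]); s=(s+np.pi)%(2*np.pi)-np.pi
    print("t",round(o["time"],2),"dx,dy,dz cm",d.round(2),"spin",round(s,3))
E
python3 - <<'E'
from h import *
t=cv2.imread("pics/top0.png");s=cv2.imread("pics/side0.png")
for n,im,roi in(("top",t,(240,175,275,210)),("side",s,(240,175,275,205))):
    for lo in((15,110,60),(18,130,100),(18,90,170)):
        try:
            q=corners(im,lo,(38,255,255),roi); P=np.array([ray(n,u,.1)[:2]*1000 for u in q]); print("block",n,lo,P.round(1).tolist())
        except Exception as e: print(e)
Q=[]
for n,im,roi in(("top",t,(305,160,350,245)),("side",s,(215,245,335,320))):
    q=corners(im,(5,90,50),(17,255,255),roi); P=np.array([ray(n,u,.059)[:2]*1000 for u in q]); 
    i=np.argsort(P[:,0]); lo=i[:2][np.argsort(P[i[:2],1])]; hi=i[2:][np.argsort(P[i[2:],1])]
    q=q[[*lo,*hi]]; Q.append(q); print(n,q.round(1).tolist())
for a,b in zip(*Q): print(tri(a,b))
q=corners(t,(100,110,25),(125,255,255),(170,170,210,220)); print("nest",[ray("top",u,.016)[:2].round(4).tolist() for u in q])
# side nest check
q=corners(s,(100,90,40),(125,255,255),(215,138,275,170));print("nest side",[ray("side",u,.016)[:2].round(4).tolist() for u in q])
E
```

```text
block top (15, 110, 60) [[545.8, -4.7], [506.9, -15.8], [496.5, 13.4], [534.8, 27.4]]
block top (18, 130, 100) [[544.5, -0.7], [507.9, -12.9], [500.0, 11.2], [537.1, 24.0]]
max() iterable argument is empty
block side (15, 110, 60) [[535.3, 21.4], [541.9, -10.9], [503.5, -19.9], [497.7, 11.7]]
block side (18, 130, 100) [[534.5, 20.3], [540.5, -10.6], [504.0, -17.5], [499.1, 11.4]]
block side (18, 90, 170) [[537.0, 20.4], [542.8, -11.1], [504.1, -16.9], [499.1, 11.4]]
top [[337.6, 229.2], [325.9, 230.4], [333.2, 172.9], [321.8, 174.8]]
side [[240.1, 291.8], [235.4, 279.2], [314.4, 269.1], [307.8, 258.2]]
(array([ 411.99724696, -285.92083995,   60.13729595]), np.float64(0.32441325307548746))
(array([ 407.29473097, -246.24226322,   55.02065881]), np.float64(0.39386372447506707))
(array([ 607.57053016, -266.83696406,   69.04480033]), np.float64(0.04457573455147102))
(array([ 601.57286417, -227.99921246,   61.93565609]), np.float64(1.2360045355123215))
nest [[0.5864, 0.2607], [0.574, 0.201], [0.4577, 0.2288], [0.4713, 0.2859]]
nest side [[0.4703, 0.279], [0.5834, 0.2583], [0.5734, 0.2011], [0.4613, 0.2209]]
```

Strip ends triangulate to z≈57.5 (red) and ≈65.5 (black), yaw ≈5°. Nest is at about (522,242), yaw −12°. The block is at about (520,9.5), with its abrasive face toward +y (~103°).

```bash
python3 -c "
from h import *
go(519.6,9.5,180,103);go(519.6,9.5,61,103)"
```

```text
t 0.1 dx,dy,dz cm [ 47.89 -32.26   5.1 ] spin -1.381
t 0.1 dx,dy,dz cm [ 47.89 -32.24  17.  ] spin -1.381
```

```bash
python3 -m handwheel '[{"x":47.9,"y":-32.3,"z":5,"spin":-1.38,"jaw":0},{"x":47.9,"y":-32.3,"z":5,"spin":-1.38},{"x":47.9,"y":-32.3,"z":5,"spin":-1.38},{"x":47.9,"y":-32.3,"z":5,"spin":-1.38},{"x":47.9,"y":-32.3,"z":5,"spin":-1.38},{"x":47.9,"y":-32.3,"z":5,"spin":-1.38},{"x":47.9,"y":-32.3,"z":5,"spin":-1.38},{"x":47.9,"y":-32.3,"z":5,"spin":-1.38},{"x":47.9,"y":-32.3,"z":5,"spin":-1.38},{"x":47.9,"y":-32.3,"z":5,"spin":-1.38},{"x":47.9,"y":-32.3,"z":5,"spin":-1.38},{"x":47.9,"y":-32.3,"z":5,"spin":-1.38},{"x":47.9,"y":-32.3,"z":5,"spin":-1.38},{"x":47.9,"y":-32.3,"z":5,"spin":-1.38},{"x":47.9,"y":-32.3,"z":5,"spin":-1.38},{"x":47.9,"y":-32.3,"z":5,"spin":-1.38}]'
python3 - <<'E'
from h import *
go(519.6,9.5,61,103)
s=camera("side")[:,:,::-1];t=camera("top")[:,:,::-1]
f=lambda im,x,y:cv2.resize(im[y:y+130,x:x+130],None,fx=3,fy=3,interpolation=cv2.INTER_CUBIC)
cv2.imwrite("pics/a.png",np.hstack([f(s,195,110),f(t,190,130)]))
E
```

```text
t 0.1 dx,dy,dz cm [ 47.89 -32.24  17.  ] spin -1.381invalid input
```

View pics/a.png

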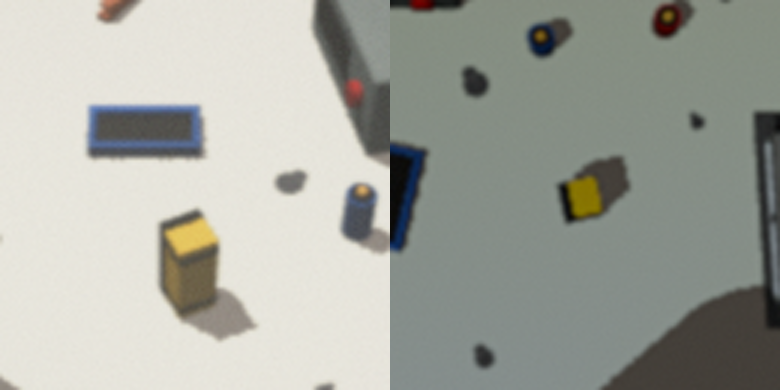

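The move was refused, so the picture shows nothing new. Every row probably needs all five keys.

```bash
python3 -m handwheel '[{"jaw":0,"x":47.9,"y":-32.3,"z":5,"spin":-1.38},{"jaw":0,"x":47.9,"y":-32.3,"z":5,"spin":-1.38},{"jaw":0,"x":47.9,"y":-32.3,"z":5,"spin":-1.38},{"jaw":0,"x":47.9,"y":-32.3,"z":5,"spin":-1.38},{"jaw":0,"x":47.9,"y":-32.3,"z":5,"spin":-1.38},{"jaw":0,"x":47.9,"y":-32.3,"z":5,"spin":-1.38},{"jaw":0,"x":47.9,"y":-32.3,"z":5,"spin":-1.38},{"jaw":0,"x":47.9,"y":-32.3,"z":5,"spin":-1.38},{"jaw":0,"x":47.9,"y":-32.3,"z":5,"spin":-1.38},{"jaw":0,"x":47.9,"y":-32.3,"z":5,"spin":-1.38},{"jaw":0,"x":47.9,"y":-32.3,"z":5,"spin":-1.38},{"jaw":0,"x":47.9,"y":-32.3,"z":5,"spin":-1.38},{"jaw":0,"x":47.9,"y":-32.3,"z":5,"spin":-1.38},{"jaw":0,"x":47.9,"y":-32.3,"z":5,"spin":-1.38},{"jaw":0,"x":47.9,"y":-32.3,"z":5,"spin":-1.38},{"jaw":0,"x":47.9,"y":-32.3,"z":5,"spin":-1.38}]'
python3 -c "
from h import *
go(519.6,9.5,61,103);print(ctrl.get_obs())"
```

```text
time: 1.53
ee_pos: [0.5196, 0.0115, 0.18]
orientation: [-3.139, -0.002, 1.801]
contact_force: [-0.3, -0.7, 1.8]
gripper_width: 0.0857
t 1.53 dx,dy,dz cm [-0.22 -0.02 11.9 ] spin 0.003
{'time': 1.5333, 'joint_pos': array([-1.07664280e-01,  3.12472873e-02, -1.98578988e-02,  1.52244006e+00,
        1.08554705e-03,  1.23296802e+00]), 'joint_velocities': array([-0.05508093, -0.03236262, -0.01503434,  0.01331539, -0.0158836 ,
       -0.00681853]), 'joint_efforts': array([  1.17857225, -32.81646252,  32.31212854,  -0.16084656,
         0.15763721,   0.04330164]), 'ee_pos': array([0.51958865, 0.01147559, 0.18004206]), 'orientation': array([-3.13935890e+00, -1.93528265e-03,  1.80095670e+00]), 'contact_force': array([-0.31927641, -0.68261199,  1.79488876]), 'wrist_torque': array([-0.02599957, -0.03680933, -0.00719365]), 'gripper_width': 0.08565467990246467}
```

```bash
python3 -m handwheel '[{"jaw":0,"x":-0.2,"y":0,"z":3,"spin":0},{"jaw":0,"x":-0.2,"y":0,"z":6,"spin":0},{"jaw":0,"x":-0.2,"y":0,"z":8,"spin":0},{"jaw":0,"x":-0.2,"y":0,"z":10,"spin":0},{"jaw":0,"x":-0.2,"y":0,"z":11.5,"spin":0},{"jaw":0,"x":-0.2,"y":0,"z":11.9,"spin":0},{"jaw":0,"x":-0.2,"y":0,"z":11.9,"spin":0}]'
python3 - <<'E'
from h import *
s=camera("side")[:,:,::-1];t=camera("top")[:,:,::-1]
f=lambda im,x,y:cv2.resize(im[y:y+100,x:x+100],None,fx=4,fy=4,interpolation=cv2.INTER_CUBIC)
cv2.imwrite("pics/b.png",np.hstack([f(s,210,130),f(t,205,145)]))
E
```

```text
time: 2.12
ee_pos: [0.5178, 0.0087, 0.0596]
orientation: [-3.136, -0.003, 1.799]
contact_force: [-0.3, 0.4, 0.1]
gripper_width: 0.0852
```

View pics/b.png

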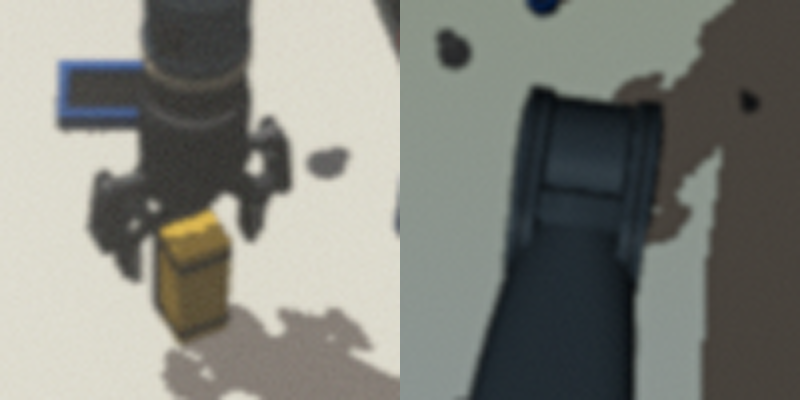

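```bash
python3 -c "
from h import *
print(proj('side',[.5178,.0087,.073]),proj('side',[.5178,.0087,.0596]),proj('side',[.5196,.0095,.1]),proj('side',[.5178,.0087,.1]))"
python3 -m handwheel '[{"jaw":115,"x":0,"y":0,"z":0,"spin":0},{"jaw":115,"x":0,"y":0,"z":0,"spin":0},{"jaw":115,"x":0,"y":0,"z":0,"spin":0},{"jaw":115,"x":0,"y":0,"z":0,"spin":0},{"jaw":115,"x":0,"y":0,"z":0,"spin":0},{"jaw":122,"x":0,"y":0,"z":0,"spin":0},{"jaw":122,"x":0,"y":0,"z":0,"spin":0},{"jaw":122,"x":0,"y":0,"z":0,"spin":0}]'
```

```text
[256.60613927 192.81865618] [256.54475102 195.8292422 ] [257.2923531  186.30467986] [256.73277823 186.60806161]
time: 2.88
ee_pos: [0.52, 0.0089, 0.062]
orientation: [-3.14, -0.001, 1.8]
contact_force: [0.0, 0.3, 0.7]
gripper_width: 0.0444
```

```bash
python3 -m handwheel '[{"jaw":129,"x":0,"y":0,"z":0,"spin":0},{"jaw":129,"x":0,"y":0,"z":0,"spin":0},{"jaw":132,"x":0,"y":0,"z":0,"spin":0},{"jaw":132,"x":0,"y":0,"z":0,"spin":0}]'
python3 -m handwheel '[{"jaw":136,"x":0,"y":0,"z":0,"spin":0},{"jaw":136,"x":0,"y":0,"z":0,"spin":0}]'
```

```text
time: 3.22
ee_pos: [0.5197, 0.0089, 0.062]
orientation: [-3.14, -0.001, 1.8]
contact_force: [-1.6, 0.5, 1.6]
gripper_width: 0.0418
time: 3.38
ee_pos: [0.5198, 0.0089, 0.0621]
orientation: [-3.14, -0.001, 1.8]
contact_force: [0.2, -0.2, 1.4]
gripper_width: 0.0414
```

```bash
python3 -m handwheel '[{"jaw":133,"x":0,"y":0,"z":0.1,"spin":0},{"jaw":133,"x":0.2,"y":0,"z":0.1,"spin":0},{"jaw":133,"x":0.4,"y":0,"z":0,"spin":0},{"jaw":133,"x":0.6,"y":0,"z":-0.05,"spin":0},{"jaw":133,"x":0.72,"y":0,"z":-0.07,"spin":0},{"jaw":133,"x":0.72,"y":0,"z":-0.07,"spin":0}]'
python3 - <<'E'
from h import *
s=camera("side")[:,:,::-1]
print(ctrl.get_obs()["contact_force"],ctrl.get_obs()["wrist_torque"])
cv2.imwrite("pics/c.png",cv2.resize(s[150:230,215:305],None,fx=6,fy=6,interpolation=cv2.INTER_CUBIC))
E
```

```text
time: 3.88
ee_pos: [0.5178, 0.0165, 0.0621]
orientation: [-3.139, -0.002, 1.8]
contact_force: [-0.4, 0.4, -2.6]
gripper_width: 0.0416
[-0.056091   -0.25313273 -2.25161259] [ 0.04227994 -0.0056343   0.00373835]
```

View pics/c.png

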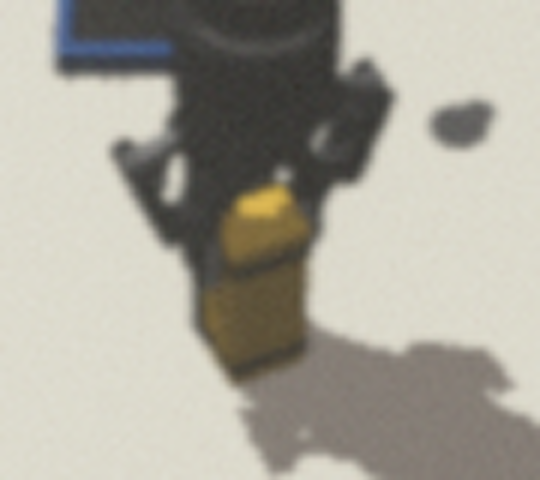

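```bash
python3 -m handwheel '[{"jaw":133,"x":0,"y":0,"z":0.15,"spin":0},{"jaw":133,"x":0,"y":0,"z":0.3,"spin":0},{"jaw":133,"x":0,"y":0,"z":0.3,"spin":0}]'
python3 -m handwheel '[{"jaw":133,"x":0.25,"y":0,"z":0.1,"spin":0},{"jaw":133,"x":0.5,"y":0,"z":0.1,"spin":0},{"jaw":133,"x":0.75,"y":0,"z":0.1,"spin":0},{"jaw":133,"x":0.75,"y":0,"z":0.1,"spin":0}]'
```

```text
time: 4.18
ee_pos: [0.5178, 0.0163, 0.0621]
orientation: [-3.14, -0.002, 1.8]
contact_force: [-6.0, 0.3, 11.9]
gripper_width: 0.0414
time: 4.52
ee_pos: [0.5173, 0.0236, 0.0621]
orientation: [3.141, -0.0, 1.801]
contact_force: [1.0, -2.7, 5.6]
gripper_width: 0.0414
```

```bash
python3 -m handwheel '[{"jaw":120,"x":0,"y":0,"z":0,"spin":0},{"jaw":120,"x":0,"y":0,"z":0,"spin":0},{"jaw":120,"x":0.2,"y":0,"z":-0.5,"spin":0},{"jaw":120,"x":0.2,"y":0,"z":-0.9,"spin":0},{"jaw":120,"x":0.2,"y":0,"z":-0.9,"spin":0},{"jaw":130,"x":0.2,"y":0,"z":-0.9,"spin":0},{"jaw":132,"x":0.2,"y":0,"z":-0.9,"spin":0},{"jaw":132,"x":0.2,"y":0,"z":-0.9,"spin":0}]'
python3 -m handwheel '[{"jaw":132,"x":0,"y":0,"z":0.2,"spin":0},{"jaw":132,"x":0,"y":0,"z":0.4,"spin":0},{"jaw":132,"x":0,"y":0,"z":0.4,"spin":0}]'
python3 -m handwheel '[{"jaw":132,"x":0.3,"y":0,"z":0.4,"spin":0},{"jaw":132,"x":0.6,"y":0,"z":0.4,"spin":0},{"jaw":132,"x":0.9,"y":0,"z":0.35,"spin":0},{"jaw":132,"x":1.2,"y":0,"z":0.3,"spin":0}]'
python3 - <<'E'
from h import *
s=camera("side")[:,:,::-1]
print(ctrl.get_obs()["contact_force"],ctrl.get_obs()["wrist_torque"])
cv2.imwrite("pics/d.png",cv2.resize(s[145:225,215:305],None,fx=6,fy=6,interpolation=cv2.INTER_CUBIC))
E
```

```text
time: 5.18
ee_pos: [0.5171, 0.0256, 0.0717]
orientation: [3.14, -0.0, 1.801]
contact_force: [-2.1, 0.4, 4.2]
gripper_width: 0.0417
time: 5.43
ee_pos: [0.5172, 0.0256, 0.0716]
orientation: [3.139, 0.0, 1.801]
contact_force: [-6.9, 0.4, 18.4]
gripper_width: 0.0418
time: 5.77
ee_pos: [0.5156, 0.034, 0.0721]
orientation: [3.137, 0.009, 1.799]
contact_force: [-3.7, -5.9, 12.1]
gripper_width: 0.042
[-4.3807549  -6.50132838 13.83103568] [-1.59645387  1.07384143  0.02929466]
```

View pics/d.png

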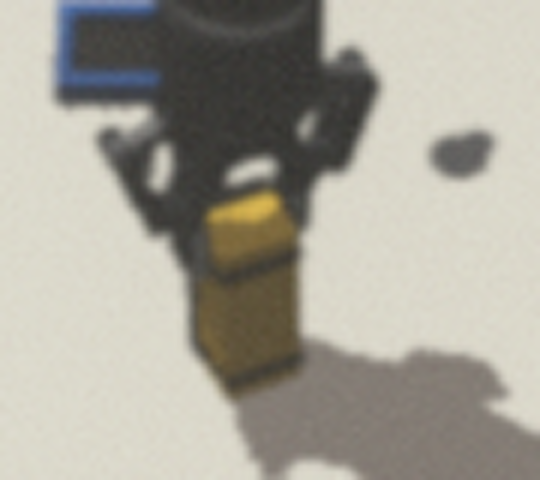

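Friction alone only slides it upright. I'll lift it slightly and use the fixed tray's outer wall as a stop, so the block pivots in the grip, then finish the lay-down on the counter.

```bash
python3 -m handwheel '[{"jaw":138,"x":0,"y":0,"z":-0.2,"spin":0},{"jaw":138,"x":0,"y":0,"z":-0.4,"spin":0},{"jaw":138,"x":0,"y":0,"z":-0.8,"spin":0},{"jaw":138,"x":0,"y":0,"z":-0.8,"spin":0}]'
python3 -c "
from h import *
o=ctrl.get_obs();print(o['contact_force'],o['wrist_torque']);go(506,165,78,78);go(506,165,78,103)"
```

```text
time: 6.15
ee_pos: [0.5151, 0.0349, 0.0797]
orientation: [3.138, 0.007, 1.8]
contact_force: [-0.6, 0.3, -2.4]
gripper_width: 0.041
[-0.55898246  0.29835274 -2.38763118] [ 0.0351273   0.01495754 -0.01380308]
t 6.15 dx,dy,dz cm [12.88  2.07  0.08] spin 0.438
t 6.15 dx,dy,dz cm [12.88  2.07  0.08] spin 0.002
```

```bash
python3 -m handwheel '[{"jaw":138,"x":2,"y":0.4,"z":0,"spin":0.1},{"jaw":138,"x":5,"y":0.8,"z":0,"spin":0.2},{"jaw":138,"x":8,"y":1.3,"z":0,"spin":0.3},{"jaw":138,"x":11,"y":1.8,"z":0,"spin":0.4},{"jaw":138,"x":12.9,"y":2.1,"z":0.1,"spin":0.44},{"jaw":138,"x":12.9,"y":2.1,"z":0.1,"spin":0.44},{"jaw":138,"x":12.9,"y":2.1,"z":0.1,"spin":0.44}]'
python3 -m handwheel '[{"jaw":138,"x":0.5,"y":0,"z":0,"spin":0},{"jaw":138,"x":1,"y":0,"z":0,"spin":0},{"jaw":138,"x":1.5,"y":0,"z":0,"spin":0},{"jaw":138,"x":2,"y":0,"z":0,"spin":0},{"jaw":138,"x":2.5,"y":0,"z":0,"spin":0},{"jaw":138,"x":3,"y":0,"z":0,"spin":0}]'
```

```text
time: 6.73
ee_pos: [0.5053, 0.1662, 0.0766]
orientation: [3.137, 0.006, 1.363]
contact_force: [0.1, -0.4, -2.3]
gripper_width: 0.041
time: 7.23
ee_pos: [0.5118, 0.1958, 0.0765]
orientation: [3.137, 0.006, 1.363]
contact_force: [0.4, 0.0, -2.1]
gripper_width: 0.0409
```

```bash
python3 -m handwheel '[{"jaw":138,"x":0.3,"y":0,"z":0,"spin":0},{"jaw":138,"x":0.6,"y":0,"z":0,"spin":0},{"jaw":138,"x":1,"y":0,"z":0,"spin":0}]'
python3 -m handwheel '[{"jaw":138,"x":0.3,"y":0,"z":0,"spin":0},{"jaw":138,"x":0.6,"y":0,"z":0,"spin":0},{"jaw":138,"x":1,"y":0,"z":0,"spin":0}]'
python3 -c "
from h import *
s=camera('side')[:,:,::-1]
cv2.imwrite('pics/e.png',cv2.resize(s[110:200,205:305],None,fx=6,fy=6,interpolation=cv2.INTER_CUBIC))"
```

```text
time: 7.48
ee_pos: [0.513, 0.202, 0.0767]
orientation: [3.137, 0.016, 1.361]
contact_force: [-3.2, -8.3, 2.1]
gripper_width: 0.0409
time: 7.73
ee_pos: [0.5142, 0.208, 0.0769]
orientation: [3.137, 0.025, 1.36]
contact_force: [-3.1, -7.0, 3.2]
gripper_width: 0.0413
```

View pics/e.png

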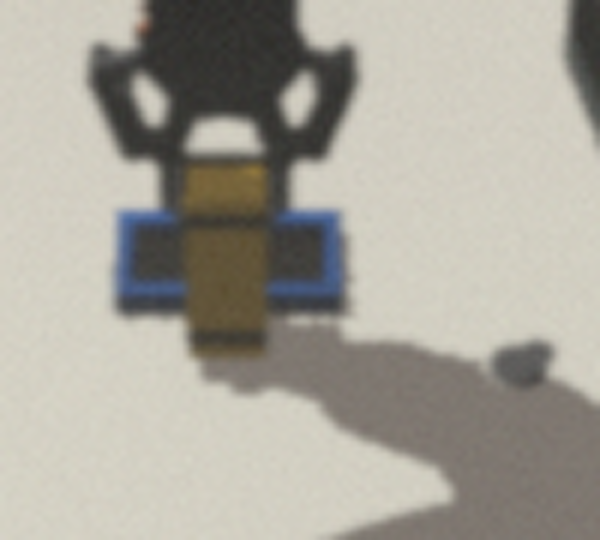

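It is pivoting: the top face has nearly vanished and the force is steady at about 8 N. I'll carry on.

```bash
python3 -m handwheel '[{"jaw":138,"x":0.5,"y":0,"z":0,"spin":0},{"jaw":138,"x":1,"y":0,"z":0,"spin":0},{"jaw":138,"x":1.5,"y":0,"z":0,"spin":0},{"jaw":138,"x":2,"y":0,"z":0,"spin":0},{"jaw":138,"x":2.5,"y":0,"z":0,"spin":0},{"jaw":138,"x":3,"y":0,"z":0,"spin":0},{"jaw":138,"x":3.5,"y":0,"z":0,"spin":0},{"jaw":138,"x":3.7,"y":0,"z":0,"spin":0}]'
python3 -c "
from h import *
o=ctrl.get_obs();print(o['contact_force'],o['wrist_torque'])"
```

```text
time: 8.45
ee_pos: [0.5208, 0.2413, 0.0747]
orientation: [3.138, 0.034, 1.359]
contact_force: [-1.3, -8.0, -2.4]
gripper_width: 0.041
[-1.28951178 -7.99847116 -2.40490243] [-1.90030177  0.21511344  0.0987615 ]
```

```bash
python3 -m handwheel '[{"jaw":138,"x":-1,"y":0,"z":0,"spin":0},{"jaw":138,"x":-3,"y":0,"z":-0.5,"spin":0},{"jaw":138,"x":-6,"y":0,"z":-1,"spin":0},{"jaw":138,"x":-9,"y":0,"z":-1,"spin":0},{"jaw":138,"x":-12,"y":0,"z":-1,"spin":0},{"jaw":138,"x":-15,"y":0,"z":-1,"spin":0},{"jaw":138,"x":-17,"y":0,"z":-0.5,"spin":0},{"jaw":138,"x":-17,"y":0,"z":-0.5,"spin":0},{"jaw":138,"x":-17,"y":0,"z":-0.5,"spin":0}]'
python3 -c "
from h import *
s=camera('side')[:,:,::-1];t=camera('top')[:,:,::-1]
f=lambda im,x,y:cv2.resize(im[y:y+80,x:x+80],None,fx=5,fy=5,interpolation=cv2.INTER_CUBIC)
cv2.imwrite('pics/f.png',np.hstack([f(s,215,130),f(t,205,150)]))"
```

```text
time: 9.2
ee_pos: [0.4849, 0.0746, 0.0855]
orientation: [3.138, 0.033, 1.356]
contact_force: [-0.0, -0.3, -2.5]
gripper_width: 0.0409
```

View pics/f.png

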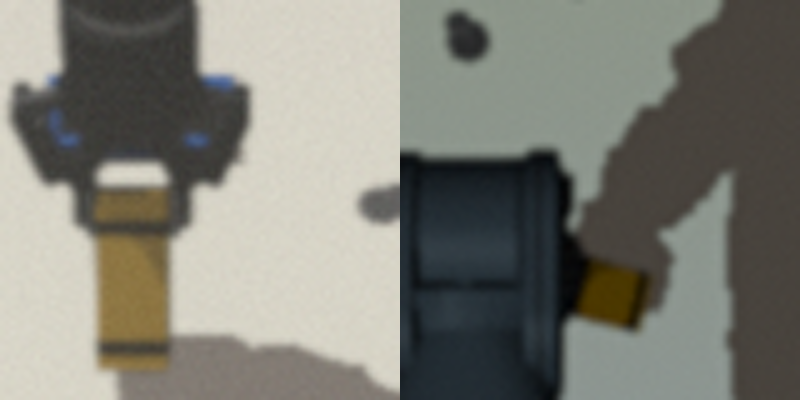

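Tilt is about 30° and firmly held. Now I'll lower the edge onto the counter to find contact.

```bash
python3 -m handwheel '[{"jaw":138,"x":0,"y":0,"z":0.4,"spin":0},{"jaw":138,"x":0,"y":0,"z":0.7,"spin":0},{"jaw":138,"x":0,"y":0,"z":0.9,"spin":0},{"jaw":138,"x":0,"y":0,"z":1.1,"spin":0}]'
python3 -m handwheel '[{"jaw":136,"x":0,"y":0,"z":0.1,"spin":0},{"jaw":136,"x":0,"y":0,"z":0.3,"spin":0},{"jaw":136,"x":0,"y":0,"z":0.3,"spin":0}]'
```

```text
time: 9.63
ee_pos: [0.4852, 0.0761, 0.0742]
orientation: [3.138, 0.033, 1.36]
contact_force: [0.5, -0.4, -3.0]
gripper_width: 0.0413
time: 9.88
ee_pos: [0.4848, 0.0761, 0.0706]
orientation: [3.139, 0.033, 1.36]
contact_force: [0.6, 0.4, -2.5]
gripper_width: 0.0411
```

```bash
python3 -m handwheel '[{"jaw":136,"x":0,"y":0,"z":0.2,"spin":0},{"jaw":136,"x":0,"y":0,"z":0.4,"spin":0},{"jaw":136,"x":0,"y":0,"z":0.4,"spin":0}]'
python3 -m handwheel '[{"jaw":136,"x":0,"y":0,"z":0.2,"spin":0},{"jaw":136,"x":0,"y":0,"z":0.3,"spin":0},{"jaw":136,"x":0,"y":0,"z":0.3,"spin":0}]'
```

```text
time: 10.13
ee_pos: [0.4849, 0.076, 0.0668]
orientation: [3.139, 0.033, 1.36]
contact_force: [0.4, -0.0, -1.2]
gripper_width: 0.0409
time: 10.38
ee_pos: [0.4852, 0.0763, 0.0664]
orientation: [3.138, 0.032, 1.36]
contact_force: [-4.6, 1.8, 8.9]
gripper_width: 0.0412
```

```bash
python3 -m handwheel '[{"jaw":136,"x":0.4,"y":0,"z":0.4,"spin":0},{"jaw":136,"x":0.8,"y":0,"z":0.6,"spin":0},{"jaw":136,"x":1.15,"y":0,"z":0.8,"spin":0},{"jaw":136,"x":1.6,"y":0,"z":1.1,"spin":0},{"jaw":136,"x":2,"y":0,"z":1.4,"spin":0},{"jaw":136,"x":2.45,"y":0,"z":1.75,"spin":0},{"jaw":136,"x":2.45,"y":0,"z":1.75,"spin":0}]'
python3 -m handwheel '[{"jaw":136,"x":0.4,"y":0,"z":0.4,"spin":0},{"jaw":136,"x":0.8,"y":0,"z":0.9,"spin":0},{"jaw":136,"x":1.1,"y":0,"z":1.3,"spin":0},{"jaw":136,"x":1.1,"y":0,"z":1.3,"spin":0}]'
```

```text
time: 10.97
ee_pos: [0.4912, 0.1002, 0.051]
orientation: [3.135, 0.032, 1.36]
contact_force: [-3.3, 1.9, 10.4]
gripper_width: 0.041
time: 11.3
ee_pos: [0.4948, 0.1116, 0.0403]
orientation: [3.132, 0.03, 1.361]
contact_force: [-1.5, 2.1, 8.5]
gripper_width: 0.041
```

```bash
python3 -m handwheel '[{"jaw":136,"x":0.3,"y":0,"z":0.4,"spin":0},{"jaw":136,"x":0.6,"y":0,"z":0.8,"spin":0},{"jaw":136,"x":0.9,"y":0,"z":1.2,"spin":0},{"jaw":136,"x":1.1,"y":0,"z":1.6,"spin":0},{"jaw":136,"x":1.3,"y":0,"z":2,"spin":0},{"jaw":136,"x":1.45,"y":0,"z":2.4,"spin":0},{"jaw":136,"x":1.45,"y":0,"z":2.4,"spin":0}]'
python3 -m handwheel '[{"jaw":136,"x":0.1,"y":0,"z":0.3,"spin":0},{"jaw":136,"x":0.2,"y":0,"z":0.6,"spin":0},{"jaw":136,"x":0.3,"y":0,"z":0.9,"spin":0},{"jaw":136,"x":0.4,"y":0,"z":1.2,"spin":0},{"jaw":136,"x":0.4,"y":0,"z":1.35,"spin":0},{"jaw":136,"x":0.4,"y":0,"z":1.5,"spin":0},{"jaw":136,"x":0.4,"y":0,"z":1.5,"spin":0}]'
```

```text
time: 11.88
ee_pos: [0.4992, 0.1262, 0.0179]
orientation: [3.13, 0.027, 1.361]
contact_force: [-1.5, 3.5, 6.8]
gripper_width: 0.0412
time: 12.47
ee_pos: [0.5014, 0.1309, 0.0051]
orientation: [3.127, 0.024, 1.361]
contact_force: [-2.2, 4.4, 7.8]
gripper_width: 0.0412
```

```bash
python3 -m handwheel '[{"jaw":136,"x":0,"y":0,"z":0.3,"spin":0},{"jaw":136,"x":0,"y":0,"z":0.5,"spin":0},{"jaw":136,"x":0,"y":0,"z":0.5,"spin":0},{"jaw":136,"x":0,"y":0,"z":0.5,"spin":0}]'
```

```text
time: 12.8
ee_pos: [0.5023, 0.1316, 0.0021]
orientation: [3.126, 0.023, 1.361]
contact_force: [-2.1, 3.0, 6.1]
gripper_width: 0.0416
```

```bash
python3 -m handwheel '[{"jaw":136,"x":0,"y":0,"z":0.3,"spin":0},{"jaw":136,"x":0,"y":0,"z":0.3,"spin":0},{"jaw":131,"x":0,"y":0,"z":0.1,"spin":0},{"jaw":126,"x":0,"y":0,"z":0,"spin":0},{"jaw":110,"x":0,"y":0,"z":0,"spin":0},{"jaw":80,"x":0,"y":0,"z":-0.2,"spin":0},{"jaw":40,"x":0,"y":0,"z":-0.2,"spin":0},{"jaw":40,"x":0,"y":0,"z":-0.2,"spin":0}]'
python3 -m handwheel '[{"jaw":30,"x":0,"y":0,"z":-2,"spin":0},{"jaw":30,"x":0,"y":0,"z":-4,"spin":0},{"jaw":30,"x":0,"y":0,"z":-6,"spin":0},{"jaw":30,"x":-2,"y":0,"z":-8,"spin":0},{"jaw":30,"x":-6,"y":0,"z":-10,"spin":0},{"jaw":30,"x":-10,"y":0,"z":-10,"spin":0},{"jaw":30,"x":-14,"y":0,"z":-10,"spin":0},{"jaw":30,"x":-14,"y":0,"z":-10,"spin":0}]'
python3 - <<'E'
from h import *
s=camera('side')[:,:,::-1].copy();t=camera('top')[:,:,::-1].copy()
cv2.imwrite("pics/s1.png",s);cv2.imwrite("pics/t1.png",t)
f=lambda im,x,y:cv2.resize(im[y:y+100,x:x+100],None,fx=4,fy=4,interpolation=cv2.INTER_CUBIC)
cv2.imwrite('pics/g.png',np.hstack([f(s,200,110),f(t,160,140)]))
for n,im,roi in(("top",t,(205,160,260,230)),("side",s,(200,150,290,215))):
    try:print(n,rect(n,big(mask(im,(15,110,60),(38,255,255),roi)),.045),[ray(n,u,.045)[:2].round(4).tolist() for u in corners(im,(15,110,60),(38,255,255),roi)])
    except Exception as e:print(e)
E
```

```text
time: 13.47
ee_pos: [0.5025, 0.1316, 0.0042]
orientation: [3.125, 0.023, 1.361]
contact_force: [0.6, -0.3, -0.4]
gripper_width: 0.0723
time: 14.13
ee_pos: [0.4716, -0.009, 0.1083]
orientation: [3.123, 0.027, 1.353]
contact_force: [0.7, 0.2, 0.2]
gripper_width: 0.0759
top [497.   99.2  50.4  42.8  77.7] [[0.5212, 0.1198], [0.5117, 0.0744], [0.4717, 0.0791], [0.484, 0.1281]]
side [491.3  71.   72.4  39.5  78.3] [[0.516, 0.1039], [0.502, 0.0342], [0.4669, 0.0394], [0.4802, 0.1092]]
```

View pics/g.png

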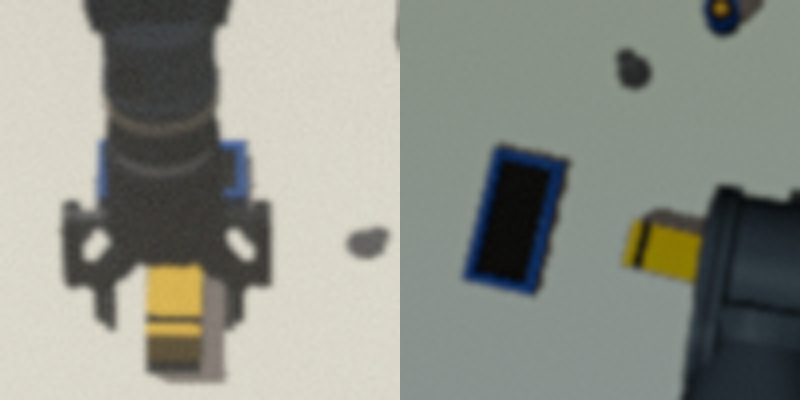

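Block is lying flat, with the dark layer under it and the yellow back up. Now to get its centre from the two end edges and move back above it.

Run:
```python
from h import *
t=cv2.imread("pics/t1.png");s=cv2.imread("pics/s1.png")
print("far end top",ray("top",(216.5,201),.045)*1000,"near end side",ray("side",(243.3,193.6),.045)*1000)
# profile along block axis, from grip-based guess (494,92) yaw 78
a=np.radians(78);d=np.array([np.cos(a),np.sin(a)])
for n,im in(("top",t),("side",s)):
    v=[]
    for l in range(-70,72,4):
        u=proj(n,[*(np.array([494,92])+l*d)/1000,.045]); v.append((l,im[int(round(u[1])),int(round(u[0]))].tolist()))
    print(n,v)
n=np.array([-d[1],d[0]])
for nn,im,l in(("top",t,25),("side",s,-35)):
    print(nn,[(w,int(cv2.cvtColor(im,cv2.COLOR_BGR2HSV)[tuple(int(round(q)) for q in proj(nn,[*(np.array([494,92])+l*d+w*n)/1000,.045])[::-1])][1])) for w in range(-33,35,3)])
go(494.5,91,60,78);go(494.5,91,5,78)
```

```text
far end top [501.10175173 138.89291105  45.        ] near end side [484.16377905  37.13632912  45.        ]
top [(-70, [67, 60, 49]), (-66, [66, 59, 49]), (-62, [66, 59, 47]), (-58, [67, 60, 49]), (-54, [68, 61, 49]), (-50, [66, 59, 49]), (-46, [41, 36, 28]), (-42, [44, 40, 31]), (-38, [52, 46, 36]), (-34, [50, 44, 35]), (-30, [43, 38, 30]), (-26, [51, 44, 35]), (-22, [57, 50, 38]), (-18, [54, 55, 50]), (-14, [31, 81, 90]), (-10, [14, 113, 129]), (-6, [3, 122, 139]), (-2, [4, 121, 138]), (2, [4, 121, 139]), (6, [5, 121, 139]), (10, [4, 122, 138]), (14, [4, 120, 139]), (18, [6, 121, 139]), (22, [4, 122, 140]), (26, [4, 122, 139]), (30, [10, 64, 73]), (34, [12, 36, 42]), (38, [10, 69, 79]), (42, [9, 109, 125]), (46, [49, 123, 134]), (50, [99, 129, 130]), (54, [132, 141, 133]), (58, [141, 147, 138]), (62, [140, 147, 138]), (66, [139, 147, 138]), (70, [139, 146, 137])]
side [(-70, [60, 84, 97]), (-66, [62, 86, 97]), (-62, [59, 86, 96]), (-58, [64, 104, 123]), (-54, [74, 146, 175]), (-50, [82, 172, 207]), (-46, [79, 163, 196]), (-42, [69, 115, 133]), (-38, [68, 106, 122]), (-34, [76, 158,
[... 463 characters left out ...]
3, 57, 61]), (58, [56, 59, 63]), (62, [54, 58, 60]), (66, [57, 59, 61]), (70, [53, 56, 59])]
top [(-33, 37), (-30, 37), (-27, 31), (-24, 91), (-21, 187), (-18, 243), (-15, 251), (-12, 251), (-9, 253), (-6, 249), (-3, 251), (0, 248), (3, 249), (6, 246), (9, 248), (12, 248), (15, 231), (18, 147), (21, 117), (24, 28), (27, 18), (30, 17), (33, 14)]
side [(-33, 32), (-30, 29), (-27, 33), (-24, 50), (-21, 96), (-18, 142), (-15, 153), (-12, 151), (-9, 150), (-6, 150), (-3, 150), (0, 151), (3, 149), (6, 150), (9, 149), (12, 146), (15, 138), (18, 111), (21, 57), (24, 26), (27, 20), (30, 20), (33, 20)]
t 14.23 dx,dy,dz cm [9.88 0.09 4.53] spin -0.005
t 14.23 dx,dy,dz cm [10.    0.   10.03] spin -0.005
```

```bash
python3 -m handwheel '[{"jaw":30,"x":4,"y":0.1,"z":1,"spin":0},{"jaw":30,"x":7.5,"y":0.1,"z":2,"spin":0},{"jaw":30,"x":9.7,"y":0.1,"z":4,"spin":0},{"jaw":30,"x":9.7,"y":0.1,"z":6,"spin":0},{"jaw":30,"x":9.8,"y":0,"z":8,"spin":0},{"jaw":30,"x":9.9,"y":0,"z":9.5,"spin":0},{"jaw":60,"x":9.9,"y":0,"z":9.8,"spin":0},{"jaw":110,"x":9.9,"y":0,"z":9.9,"spin":0},{"jaw":140,"x":9.9,"y":0,"z":9.9,"spin":0},{"jaw":140,"x":9.9,"y":0,"z":9.9,"spin":0},{"jaw":140,"x":9.9,"y":0,"z":9.9,"spin":0},{"jaw":140,"x":9.9,"y":0,"z":9.9,"spin":0}]'
python3 -m handwheel '[{"jaw":140,"x":-0.3,"y":0,"z":0.4,"spin":0},{"jaw":140,"x":-1,"y":-0.2,"z":0.5,"spin":0},{"jaw":140,"x":-1.5,"y":-0.3,"z":0.5,"spin":0}]'
```

```text
time: 15.23
ee_pos: [0.4948, 0.0901, 0.0069]
orientation: [3.124, 0.022, 1.357]
contact_force: [0.8, -0.1, -2.1]
gripper_width: 0.041
time: 15.48
ee_pos: [0.4939, 0.078, 0.007]
orientation: [3.114, 0.014, 1.358]
contact_force: [1.5, 6.5, 8.2]
gripper_width: 0.0417
```

```bash
python3 -m handwheel '[{"jaw":140,"x":-0.8,"y":0.4,"z":0.3,"spin":0},{"jaw":140,"x":-1.5,"y":0.8,"z":0.3,"spin":0}]'
python3 -m handwheel '[{"jaw":140,"x":-0.8,"y":0.8,"z":0.25,"spin":0},{"jaw":140,"x":-1.5,"y":1.2,"z":0.25,"spin":0}]'
python3 -c "
from h import *
o=ctrl.get_obs();print(R.from_euler('xyz',o['orientation']).as_matrix()[:,2])"
```

```text
time: 15.65
ee_pos: [0.5011, 0.0624, 0.0073]
orientation: [3.109, 0.011, 1.358]
contact_force: [0.3, 5.9, 7.5]
gripper_width: 0.0413
time: 15.82
ee_pos: [0.5119, 0.0452, 0.0075]
orientation: [3.105, 0.008, 1.358]
contact_force: [-0.3, 4.1, 5.8]
gripper_width: 0.0413
[ 0.03424949 -0.01544262 -0.999294  ]
```

```bash
python3 -m handwheel '[{"jaw":140,"x":-0.8,"y":-0.1,"z":0.25,"spin":0},{"jaw":140,"x":-1.5,"y":-0.2,"z":0.25,"spin":0}]'
python3 -m handwheel '[{"jaw":140,"x":-0.8,"y":-0.1,"z":0.25,"spin":0},{"jaw":140,"x":-1.5,"y":-0.2,"z":0.25,"spin":0}]'
python3 -m handwheel '[{"jaw":140,"x":0,"y":0,"z":-1,"spin":0},{"jaw":140,"x":0,"y":0,"z":-4,"spin":0},{"jaw":140,"x":0,"y":0,"z":-8,"spin":0},{"jaw":140,"x":0,"y":0,"z":-11,"spin":0},{"jaw":140,"x":0,"y":0,"z":-11,"spin":0}]'
python3 -c "
from h import *
o=ctrl.get_obs();print(R.from_euler('xyz',o['orientation']).as_matrix()[:,2],o['contact_force'])
a=np.radians(5);x=507.8-68*np.cos(a);y=-256.4-68*np.sin(a);print(x,y);go(x,y,100,185);go(x,y,90,185)"
```

```text
time: 15.98
ee_pos: [0.5105, 0.0311, 0.0078]
orientation: [3.098, 0.004, 1.358]
contact_force: [2.6, 4.2, 6.4]
gripper_width: 0.0414
time: 16.15
ee_pos: [0.509, 0.017, 0.0081]
orientation: [3.091, 0.0, 1.359]
contact_force: [2.2, 4.6, 5.4]
gripper_width: 0.0413
time: 16.57
ee_pos: [0.508, 0.0172, 0.126]
orientation: [3.079, -0.0, 1.358]
contact_force: [1.4, -0.1, -1.1]
gripper_width: 0.0417
[ 0.06153868 -0.01320063 -0.9980174 ] [ 1.39276303 -0.05220848 -1.07039118]
440.05876052976134 -262.3265905068407
t 16.57 dx,dy,dz cm [-28.76  -0.9    2.54] spin -1.871
t 16.57 dx,dy,dz cm [-28.76  -0.96   3.54] spin -1.871
```

```bash
python3 -c "
from h import *
go(392,272,90,168);go(392,272,16,168)"
```

```text
t 16.57 dx,dy,dz cm [ 22.45 -16.91   2.54] spin -1.574
t 16.57 dx,dy,dz cm [ 22.45 -17.37   9.92] spin -1.574
```

```bash
python3 -m handwheel '[{"jaw":140,"x":3,"y":-2,"z":1,"spin":-0.12},{"jaw":140,"x":6,"y":-4,"z":2,"spin":-0.24},{"jaw":140,"x":9,"y":-6.5,"z":2.5,"spin":-0.36},{"jaw":140,"x":12,"y":-9,"z":2.5,"spin":-0.48},{"jaw":140,"x":15,"y":-11,"z":2.5,"spin":-0.6},{"jaw":140,"x":18,"y":-13.5,"z":2.5,"spin":-0.72},{"jaw":140,"x":20.5,"y":-15.5,"z":2.5,"spin":-0.84},{"jaw":140,"x":22.4,"y":-16.9,"z":2.5,"spin":-0.96},{"jaw":140,"x":22.4,"y":-16.9,"z":2.5,"spin":-1.08},{"jaw":140,"x":22.4,"y":-16.9,"z":2.5,"spin":-1.2},{"jaw":140,"x":22.4,"y":-16.9,"z":2.5,"spin":-1.32},{"jaw":140,"x":22.4,"y":-17,"z":4,"spin":-1.44},{"jaw":140,"x":22.4,"y":-17.2,"z":6.5,"spin":-1.57},{"jaw":140,"x":22.4,"y":-17.3,"z":8.5,"spin":-1.57},{"jaw":140,"x":22.4,"y":-17.4,"z":9.8,"spin":-1.57},{"jaw":140,"x":22.4,"y":-17.4,"z":9.8,"spin":-1.57},{"jaw":140,"x":22.4,"y":-17.4,"z":9.8,"spin":-1.57}]'
python3 -m handwheel '[{"jaw":140,"x":-1,"y":0,"z":0,"spin":0},{"jaw":140,"x":-1.8,"y":0,"z":0,"spin":0},{"jaw":140,"x":-2.6,"y":0,"z":0,"spin":0},{"jaw":140,"x":-3,"y":0,"z":0,"spin":0}]'
python3 -c "
from h import *
o=ctrl.get_obs();print(R.from_euler('xyz',o['orientation']).as_matrix()[:,2],o['contact_force'],o['wrist_torque'])"
```

```text
time: 17.98
ee_pos: [0.39, 0.2704, 0.0155]
orientation: [-3.139, 0.06, 2.928]
contact_force: [-0.4, -0.1, -2.0]
gripper_width: 0.0414
time: 18.32
ee_pos: [0.4104, 0.2658, 0.0166]
orientation: [-3.14, 0.037, 2.932]
contact_force: [-28.9, 6.7, 11.0]
gripper_width: 0.0417
[ 0.0363387  -0.00924621 -0.99929676] [-28.85377186   6.73080564  10.99418432] [1.39533864 5.66513171 0.4006721 ]
```

```bash
python3 -m handwheel '[{"jaw":140,"x":-0.6,"y":0,"z":0,"spin":0},{"jaw":140,"x":-0.7,"y":0,"z":0,"spin":0}]'
python3 -m handwheel '[{"jaw":140,"x":-0.6,"y":0,"z":0,"spin":0},{"jaw":140,"x":-0.7,"y":0,"z":0,"spin":0}]'
python3 -c "
from h import *
o=ctrl.get_obs();print(R.from_euler('xyz',o['orientation']).as_matrix()[:,2],o['contact_force'],o['wrist_torque'])"
```

```text
time: 18.48
ee_pos: [0.4103, 0.2655, 0.0164]
orientation: [-3.141, 0.02, 2.935]
contact_force: [-20.2, 3.8, 7.6]
gripper_width: 0.0414
time: 18.65
ee_pos: [0.4104, 0.2654, 0.0163]
orientation: [-3.141, 0.003, 2.938]
contact_force: [-20.0, 4.0, 7.7]
gripper_width: 0.0415
[ 3.07959030e-03 -9.33968277e-04 -9.99994822e-01] [-19.95694291   3.95938732   7.66978581] [0.86346492 3.96397471 0.18656004]
```

The tool is vertical again. I'll back off, set the block on the counter, release and take it again from above so it sits flat in the jaws.

```bash
python3 -m handwheel '[{"jaw":140,"x":1,"y":0,"z":0,"spin":0},{"jaw":140,"x":2.5,"y":0,"z":0,"spin":0},{"jaw":140,"x":2.5,"y":0,"z":0.4,"spin":0},{"jaw":140,"x":2.5,"y":0,"z":0.8,"spin":0},{"jaw":140,"x":2.5,"y":0,"z":1,"spin":0},{"jaw":140,"x":2.5,"y":0,"z":1,"spin":0}]'
python3 -m handwheel '[{"jaw":134,"x":0,"y":0,"z":0.1,"spin":0},{"jaw":125,"x":0,"y":0,"z":0,"spin":0},{"jaw":105,"x":0,"y":0,"z":0,"spin":0},{"jaw":105,"x":0,"y":0,"z":0,"spin":0},{"jaw":120,"x":0,"y":0,"z":0,"spin":0},{"jaw":140,"x":0,"y":0,"z":0,"spin":0},{"jaw":140,"x":0,"y":0,"z":0,"spin":0},{"jaw":140,"x":0,"y":0,"z":0,"spin":0}]'
python3 -c "
from h import *
o=ctrl.get_obs();print(R.from_euler('xyz',o['orientation']).as_matrix()[:,2],o['contact_force'],o['wrist_torque'])"
```

```text
time: 19.15
ee_pos: [0.3876, 0.2707, 0.0074]
orientation: [3.141, 0.005, 2.937]
contact_force: [-1.3, -1.3, 1.3]
gripper_width: 0.0413
time: 19.82
ee_pos: [0.3881, 0.2708, 0.0076]
orientation: [3.14, 0.006, 2.937]
contact_force: [0.9, 0.1, 0.3]
gripper_width: 0.0413
[ 6.59753779e-03  1.99587884e-04 -9.99978216e-01] [0.86762346 0.1044331  0.33538256] [ 0.11249322 -0.10671234 -0.01972993]
```

```bash
python3 -c "
from h import *
go(436.1,-262.7,130,185);go(436.1,-262.7,82,185)"
```

```text
t 19.82 dx,dy,dz cm [-15.61 -51.25 -12.22] spin -0.292
t 19.82 dx,dy,dz cm [-15.57 -51.26  -7.42] spin -0.292
```

```bash
python3 -m handwheel '[{"jaw":140,"x":0,"y":0,"z":-3,"spin":0},{"jaw":140,"x":0,"y":-1,"z":-7,"spin":0},{"jaw":140,"x":-1,"y":-5,"z":-10,"spin":0},{"jaw":140,"x":-2,"y":-9,"z":-12,"spin":0},{"jaw":140,"x":-3.5,"y":-13,"z":-12.2,"spin":-0.05},{"jaw":140,"x":-5,"y":-17,"z":-12.2,"spin":-0.1},{"jaw":140,"x":-6.5,"y":-21,"z":-12.2,"spin":-0.15},{"jaw":140,"x":-8,"y":-25,"z":-12.2,"spin":-0.2},{"jaw":140,"x":-9.5,"y":-29,"z":-12.2,"spin":-0.25},{"jaw":140,"x":-10.5,"y":-33,"z":-12.2,"spin":-0.29},{"jaw":140,"x":-12,"y":-37,"z":-12.2,"spin":-0.29},{"jaw":140,"x":-13,"y":-41,"z":-12.2,"spin":-0.29},{"jaw":140,"x":-14,"y":-45,"z":-12.2,"spin":-0.29},{"jaw":140,"x":-15,"y":-49,"z":-12.2,"spin":-0.29},{"jaw":140,"x":-15.6,"y":-51.2,"z":-12.2,"spin":-0.29},{"jaw":140,"x":-15.6,"y":-51.2,"z":-10,"spin":-0.29},{"jaw":140,"x":-15.6,"y":-51.2,"z":-8.5,"spin":-0.29},{"jaw":140,"x":-15.6,"y":-51.2,"z":-7.4,"spin":-0.29},{"jaw":140,"x":-15.6,"y":-51.2,"z":-7.4,"spin":-0.29},{"jaw":140,"x":-15.6,"y":-51.2,"z":-7.4,"spin":-0.29}]'
python3 - <<'E'
from h import *
o=ctrl.get_obs();print(R.from_euler('xyz',o['orientation']).as_matrix()[:,2],o['contact_force'],o['wrist_torque'])
go(436.1,-262.7,75,185)
s=camera('side')[:,:,::-1];t=camera('top')[:,:,::-1]
f=lambda im,x,y:cv2.resize(im[y:y+110,x:x+130],None,fx=3,fy=3,interpolation=cv2.INTER_CUBIC)
cv2.imwrite('pics/i.png',np.hstack([f(s,205,220),f(t,270,150)]))
E
```

```text
time: 21.48
ee_pos: [0.4354, -0.2609, 0.0804]
orientation: [3.14, 0.004, -3.055]
contact_force: [-0.4, -0.6, -1.9]
gripper_width: 0.0412
[ 0.00383384  0.002395   -0.99998978] [-0.40205617 -0.58944787 -1.90774423] [ 0.05591434 -0.00669985 -0.02239294]
t 21.48 dx,dy,dz cm [-0.05 -0.18  0.54] spin -0.001
```

View pics/i.png

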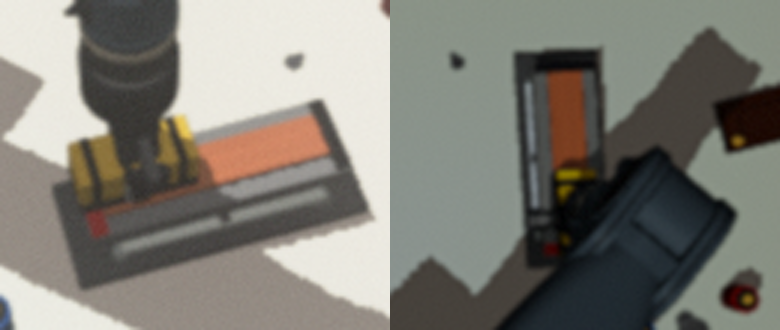

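```bash
python3 -m handwheel '[{"jaw":140,"x":0,"y":-0.1,"z":0.4,"spin":0},{"jaw":140,"x":0,"y":-0.1,"z":0.7,"spin":0},{"jaw":140,"x":0,"y":-0.1,"z":0.9,"spin":0},{"jaw":140,"x":0,"y":-0.1,"z":0.9,"spin":0}]'
python3 -m handwheel '[{"jaw":140,"x":0,"y":0,"z":0.2,"spin":0},{"jaw":140,"x":0,"y":0,"z":0.3,"spin":0},{"jaw":140,"x":0,"y":0,"z":0.3,"spin":0}]'
python3 -m handwheel '[{"jaw":140,"x":0,"y":0,"z":0.2,"spin":0},{"jaw":140,"x":0,"y":0,"z":0.3,"spin":0},{"jaw":140,"x":0,"y":0,"z":0.3,"spin":0}]'
```

```text
time: 21.92
ee_pos: [0.437, -0.2626, 0.0733]
orientation: [-3.141, 0.007, -3.055]
contact_force: [-0.3, 0.5, -2.8]
gripper_width: 0.0413
time: 22.17
ee_pos: [0.4371, -0.2628, 0.0717]
orientation: [-3.14, 0.008, -3.054]
contact_force: [-3.4, 1.7, 5.2]
gripper_width: 0.041
time: 22.42
ee_pos: [0.4371, -0.2629, 0.0709]
orientation: [-3.139, 0.008, -3.054]
contact_force: [-6.0, 2.2, 8.5]
gripper_width: 0.0409
```

```bash
python3 -m handwheel '[{"jaw":136,"x":0,"y":0,"z":-0.1,"spin":0},{"jaw":128,"x":0,"y":0,"z":-0.1,"spin":0},{"jaw":115,"x":0,"y":0,"z":-0.1,"spin":0},{"jaw":115,"x":0,"y":0,"z":0,"spin":0},{"jaw":115,"x":0,"y":0,"z":0,"spin":0},{"jaw":130,"x":0,"y":0,"z":0,"spin":0},{"jaw":140,"x":0,"y":0,"z":0,"spin":0},{"jaw":140,"x":0,"y":0,"z":0,"spin":0},{"jaw":140,"x":0,"y":0,"z":0,"spin":0}]'
python3 -m handwheel '[{"jaw":140,"x":0,"y":0,"z":0.2,"spin":0},{"jaw":140,"x":0,"y":0,"z":0.2,"spin":0},{"jaw":140,"x":0,"y":0,"z":0.2,"spin":0}]'
```

```text
time: 23.17
ee_pos: [0.437, -0.263, 0.0707]
orientation: [-3.139, 0.008, -3.054]
contact_force: [-0.6, -0.4, -0.8]
gripper_width: 0.0411
time: 23.42
ee_pos: [0.437, -0.2631, 0.0696]
orientation: [-3.139, 0.008, -3.054]
contact_force: [-2.8, 0.4, 4.7]
gripper_width: 0.0415
```

```bash
python3 -m handwheel '[{"jaw":140,"x":-0.05,"y":0,"z":0.19,"spin":0},{"jaw":140,"x":-0.15,"y":0,"z":0.185,"spin":0},{"jaw":140,"x":-0.25,"y":0,"z":0.18,"spin":0},{"jaw":140,"x":-0.35,"y":0,"z":0.175,"spin":0},{"jaw":140,"x":-0.45,"y":0,"z":0.17,"spin":0},{"jaw":140,"x":-0.55,"y":0,"z":0.17,"spin":0},{"jaw":140,"x":-0.65,"y":0,"z":0.165,"spin":0},{"jaw":140,"x":-0.75,"y":0,"z":0.16,"spin":0},{"jaw":140,"x":-0.85,"y":0,"z":0.155,"spin":0},{"jaw":140,"x":-0.95,"y":0,"z":0.15,"spin":0}]'
python3 -c "
from h import *
o=ctrl.get_obs();print(o['ee_pos'],o['contact_force'],o['wrist_torque'])"
```

```text
time: 24.25
ee_pos: [0.4452, -0.2629, 0.0694]
orientation: [-3.137, 0.005, -3.055]
contact_force: [-6.4, -1.2, 8.2]
gripper_width: 0.0412
[ 0.44516703 -0.26289808  0.06944332] [-6.42906231 -1.21407491  8.19882502] [0.07383875 1.12529248 0.02344067]
```

```bash
python3 -m handwheel '[{"jaw":140,"x":-0.2,"y":0,"z":0.13,"spin":0},{"jaw":140,"x":-0.3,"y":0,"z":0.125,"spin":0},{"jaw":140,"x":-0.4,"y":0,"z":0.12,"spin":0},{"jaw":140,"x":-0.5,"y":0,"z":0.12,"spin":0},{"jaw":140,"x":-0.6,"y":0,"z":0.115,"spin":0},{"jaw":140,"x":-0.7,"y":0,"z":0.11,"spin":0},{"jaw":140,"x":-0.8,"y":0,"z":0.105,"spin":0},{"jaw":140,"x":-0.9,"y":0,"z":0.1,"spin":0},{"jaw":140,"x":-1,"y":0,"z":0.1,"spin":0},{"jaw":140,"x":-1.1,"y":0,"z":0.095,"spin":0},{"jaw":140,"x":-1.2,"y":0,"z":0.09,"spin":0},{"jaw":140,"x":-1.3,"y":0,"z":0.085,"spin":0}]'
```

```text
time: 25.25
ee_pos: [0.4568, -0.2624, 0.0699]
orientation: [-3.136, 0.003, -3.055]
contact_force: [-5.2, -0.8, 7.9]
gripper_width: 0.0417
```

```bash
python3 -m handwheel '[{"jaw":140,"x":-0.2,"y":0,"z":0.13,"spin":0},{"jaw":140,"x":-0.3,"y":0,"z":0.125,"spin":0},{"jaw":140,"x":-0.4,"y":0,"z":0.12,"spin":0},{"jaw":140,"x":-0.5,"y":0,"z":0.115,"spin":0},{"jaw":140,"x":-0.6,"y":0,"z":0.11,"spin":0},{"jaw":140,"x":-0.7,"y":0,"z":0.105,"spin":0},{"jaw":140,"x":-0.8,"y":0,"z":0.1,"spin":0},{"jaw":140,"x":-0.9,"y":0,"z":0.095,"spin":0},{"jaw":140,"x":-1,"y":0,"z":0.09,"spin":0},{"jaw":140,"x":-1.1,"y":0,"z":0.085,"spin":0},{"jaw":140,"x":-1.2,"y":0,"z":0.08,"spin":0},{"jaw":140,"x":-1.3,"y":0,"z":0.075,"spin":0},{"jaw":140,"x":-1.4,"y":0,"z":0.07,"spin":0},{"jaw":140,"x":-1.5,"y":0,"z":0.065,"spin":0},{"jaw":140,"x":-1.6,"y":0,"z":0.06,"spin":0}]'
```

```text
time: 26.5
ee_pos: [0.4715, -0.2616, 0.0705]
orientation: [-3.135, -0.0, -3.056]
contact_force: [-5.3, -0.7, 7.5]
gripper_width: 0.0413
```

```bash
python3 -c "
from h import *
o=ctrl.get_obs();p=o['ee_pos']*1000;a=np.radians(5);d=p[:2]-[507.8,-256.4];print(p,'s',d@[np.cos(a),np.sin(a)],'off',d@[-np.sin(a),np.cos(a)],o['wrist_torque'],R.from_euler('xyz',o['orientation']).as_matrix()[:,2])"
```

```text
[ 471.45155447 -261.58132722   70.48980033] s -36.66171114500243 off -1.9936349348510385 [0.0626498  1.06300643 0.08501219] [ 4.78675797e-04 -6.74327996e-03 -9.99977149e-01]
```

```bash
python3 -m handwheel '[{"jaw":140,"x":-0.2,"y":0.01,"z":0.135,"spin":0},{"jaw":140,"x":-0.3,"y":0.02,"z":0.13,"spin":0},{"jaw":140,"x":-0.4,"y":0.03,"z":0.125,"spin":0},{"jaw":140,"x":-0.5,"y":0.04,"z":0.12,"spin":0},{"jaw":140,"x":-0.6,"y":0.05,"z":0.115,"spin":0},{"jaw":140,"x":-0.7,"y":0.06,"z":0.11,"spin":0},{"jaw":140,"x":-0.8,"y":0.07,"z":0.105,"spin":0},{"jaw":140,"x":-0.9,"y":0.08,"z":0.1,"spin":0},{"jaw":140,"x":-1,"y":0.09,"z":0.095,"spin":0},{"jaw":140,"x":-1.1,"y":0.1,"z":0.09,"spin":0},{"jaw":140,"x":-1.2,"y":0.1,"z":0.085,"spin":0},{"jaw":140,"x":-1.3,"y":0.1,"z":0.08,"spin":0},{"jaw":140,"x":-1.4,"y":0.1,"z":0.075,"spin":0},{"jaw":140,"x":-1.5,"y":0.1,"z":0.07,"spin":0},{"jaw":140,"x":-1.6,"y":0.1,"z":0.065,"spin":0},{"jaw":140,"x":-1.7,"y":0.1,"z":0.06,"spin":0},{"jaw":140,"x":-1.8,"y":0.1,"z":0.055,"spin":0},{"jaw":140,"x":-1.9,"y":0.1,"z":0.05,"spin":0}]'
```

```text
time: 28.0
ee_pos: [0.489, -0.2595, 0.0711]
orientation: [-3.134, -0.003, -3.056]
contact_force: [-5.9, -0.2, 6.4]
gripper_width: 0.0416
```

```bash
python3 -m handwheel '[{"jaw":140,"x":-0.2,"y":0.01,"z":0.15,"spin":0},{"jaw":140,"x":-0.3,"y":0.02,"z":0.145,"spin":0},{"jaw":140,"x":-0.4,"y":0.02,"z":0.14,"spin":0},{"jaw":140,"x":-0.5,"y":0.03,"z":0.135,"spin":0},{"jaw":140,"x":-0.6,"y":0.03,"z":0.13,"spin":0},{"jaw":140,"x":-0.7,"y":0.03,"z":0.125,"spin":0},{"jaw":140,"x":-0.8,"y":0.03,"z":0.12,"spin":0},{"jaw":140,"x":-0.9,"y":0.03,"z":0.117,"spin":0},{"jaw":140,"x":-1,"y":0.03,"z":0.113,"spin":0},{"jaw":140,"x":-1.1,"y":0.03,"z":0.11,"spin":0},{"jaw":140,"x":-1.2,"y":0.03,"z":0.105,"spin":0},{"jaw":140,"x":-1.3,"y":0.03,"z":0.1,"spin":0},{"jaw":140,"x":-1.4,"y":0.03,"z":0.097,"spin":0},{"jaw":140,"x":-1.5,"y":0.03,"z":0.093,"spin":0},{"jaw":140,"x":-1.6,"y":0.03,"z":0.09,"spin":0},{"jaw":140,"x":-1.7,"y":0.03,"z":0.085,"spin":0},{"jaw":140,"x":-1.8,"y":0.03,"z":0.08,"spin":0},{"jaw":140,"x":-1.9,"y":0.03,"z":0.075,"spin":0}]'
```

```text
time: 29.5
ee_pos: [0.5065, -0.2581, 0.0713]
orientation: [-3.133, -0.006, -3.057]
contact_force: [-5.9, -1.3, 7.5]
gripper_width: 0.0418
```

```bash
python3 -c "
from h import *
o=ctrl.get_obs();p=o['ee_pos']*1000;a=np.radians(5);d=p[:2]-[507.8,-256.4];print(p,'s',d@[np.cos(a),np.sin(a)],'off',d@[-np.sin(a),np.cos(a)],o['wrist_torque'],R.from_euler('xyz',o['orientation']).as_matrix()[:,2])"
```

```text
[ 506.5093445  -258.11148957   71.34195363] s -1.4349103081661951 off -1.5924887982442089 [0.07289564 1.10055336 0.13290708] [-0.004747   -0.0093686  -0.99994485]
```

```bash
python3 -m handwheel '[{"jaw":140,"x":-0.2,"y":0.01,"z":0.145,"spin":0},{"jaw":140,"x":-0.3,"y":0.02,"z":0.14,"spin":0},{"jaw":140,"x":-0.4,"y":0.03,"z":0.137,"spin":0},{"jaw":140,"x":-0.5,"y":0.04,"z":0.133,"spin":0},{"jaw":140,"x":-0.6,"y":0.05,"z":0.13,"spin":0},{"jaw":140,"x":-0.7,"y":0.06,"z":0.127,"spin":0},{"jaw":140,"x":-0.8,"y":0.07,"z":0.123,"spin":0},{"jaw":140,"x":-0.9,"y":0.08,"z":0.12,"spin":0},{"jaw":140,"x":-1,"y":0.08,"z":0.117,"spin":0},{"jaw":140,"x":-1.1,"y":0.08,"z":0.113,"spin":0},{"jaw":140,"x":-1.2,"y":0.08,"z":0.11,"spin":0},{"jaw":140,"x":-1.3,"y":0.08,"z":0.107,"spin":0},{"jaw":140,"x":-1.4,"y":0.08,"z":0.103,"spin":0},{"jaw":140,"x":-1.5,"y":0.08,"z":0.1,"spin":0},{"jaw":140,"x":-1.6,"y":0.08,"z":0.097,"spin":0},{"jaw":140,"x":-1.7,"y":0.08,"z":0.093,"spin":0},{"jaw":140,"x":-1.8,"y":0.08,"z":0.09,"spin":0},{"jaw":140,"x":-1.9,"y":0.08,"z":0.085,"spin":0}]'
```

```text
time: 31.0
ee_pos: [0.5239, -0.2562, 0.0715]
orientation: [-3.132, -0.008, -3.058]
contact_force: [-5.9, -1.2, 6.8]
gripper_width: 0.0412
```

```bash
python3 -m handwheel '[{"jaw":140,"x":-0.2,"y":0.01,"z":0.155,"spin":0},{"jaw":140,"x":-0.3,"y":0.02,"z":0.153,"spin":0},{"jaw":140,"x":-0.4,"y":0.03,"z":0.15,"spin":0},{"jaw":140,"x":-0.5,"y":0.03,"z":0.147,"spin":0},{"jaw":140,"x":-0.6,"y":0.03,"z":0.145,"spin":0},{"jaw":140,"x":-0.7,"y":0.03,"z":0.142,"spin":0},{"jaw":140,"x":-0.8,"y":0.03,"z":0.14,"spin":0},{"jaw":140,"x":-0.9,"y":0.03,"z":0.137,"spin":0},{"jaw":140,"x":-1,"y":0.03,"z":0.135,"spin":0},{"jaw":140,"x":-1.1,"y":0.03,"z":0.132,"spin":0},{"jaw":140,"x":-1.2,"y":0.03,"z":0.13,"spin":0},{"jaw":140,"x":-1.3,"y":0.03,"z":0.127,"spin":0},{"jaw":140,"x":-1.4,"y":0.03,"z":0.125,"spin":0},{"jaw":140,"x":-1.5,"y":0.03,"z":0.122,"spin":0},{"jaw":140,"x":-1.6,"y":0.03,"z":0.12,"spin":0},{"jaw":140,"x":-1.7,"y":0.03,"z":0.117,"spin":0},{"jaw":140,"x":-1.8,"y":0.03,"z":0.115,"spin":0},{"jaw":140,"x":-1.9,"y":0.03,"z":0.11,"spin":0}]'
```

```text
time: 32.5
ee_pos: [0.5413, -0.2549, 0.0716]
orientation: [-3.131, -0.011, -3.058]
contact_force: [-5.7, -0.7, 6.9]
gripper_width: 0.0414
```

```bash
python3 -c "
from h import *
o=ctrl.get_obs();p=o['ee_pos']*1000;a=np.radians(5);d=p[:2]-[507.8,-256.4];print(p,'s',d@[np.cos(a),np.sin(a)],'off',d@[-np.sin(a),np.cos(a)],o['wrist_torque'],R.from_euler('xyz',o['orientation']).as_matrix()[:,2])"
```

```text
[ 541.29548615 -254.86698661   71.55472604] s 33.501636632367244 off -1.3921441591418615 [0.05240533 1.27092872 0.08176845] [-0.01039671 -0.01185938 -0.99987562]
```

```bash
python3 -m handwheel '[{"jaw":140,"x":-0.2,"y":0.01,"z":0.165,"spin":0},{"jaw":140,"x":-0.3,"y":0.02,"z":0.165,"spin":0},{"jaw":140,"x":-0.4,"y":0.03,"z":0.16,"spin":0},{"jaw":140,"x":-0.5,"y":0.03,"z":0.16,"spin":0},{"jaw":140,"x":-0.6,"y":0.03,"z":0.157,"spin":0},{"jaw":140,"x":-0.7,"y":0.03,"z":0.155,"spin":0},{"jaw":140,"x":-0.8,"y":0.03,"z":0.153,"spin":0},{"jaw":140,"x":-0.9,"y":0.03,"z":0.15,"spin":0},{"jaw":140,"x":-1,"y":0.03,"z":0.147,"spin":0},{"jaw":140,"x":-1.1,"y":0.03,"z":0.145,"spin":0},{"jaw":140,"x":-1.2,"y":0.03,"z":0.143,"spin":0},{"jaw":140,"x":-1.3,"y":0.03,"z":0.14,"spin":0},{"jaw":140,"x":-1.4,"y":0.03,"z":0.137,"spin":0},{"jaw":140,"x":-1.5,"y":0.03,"z":0.135,"spin":0},{"jaw":140,"x":-1.6,"y":0.03,"z":0.133,"spin":0},{"jaw":140,"x":-1.7,"y":0.03,"z":0.13,"spin":0},{"jaw":140,"x":-1.8,"y":0.03,"z":0.13,"spin":0},{"jaw":140,"x":-1.9,"y":0.03,"z":0.13,"spin":0}]'
```

```text
time: 34.0
ee_pos: [0.5586, -0.2535, 0.0715]
orientation: [-3.13, -0.014, -3.059]
contact_force: [-6.8, -0.7, 8.2]
gripper_width: 0.0416
```

```bash
python3 -m handwheel '[{"jaw":140,"x":-0.2,"y":0.01,"z":0.155,"spin":0},{"jaw":140,"x":-0.3,"y":0.02,"z":0.155,"spin":0},{"jaw":140,"x":-0.4,"y":0.03,"z":0.15,"spin":0},{"jaw":140,"x":-0.5,"y":0.03,"z":0.15,"spin":0},{"jaw":140,"x":-0.6,"y":0.03,"z":0.147,"spin":0},{"jaw":140,"x":-0.7,"y":0.03,"z":0.145,"spin":0},{"jaw":140,"x":-0.8,"y":0.03,"z":0.143,"spin":0},{"jaw":140,"x":-0.9,"y":0.03,"z":0.14,"spin":0},{"jaw":140,"x":-1,"y":0.03,"z":0.137,"spin":0},{"jaw":140,"x":-1.1,"y":0.03,"z":0.135,"spin":0},{"jaw":140,"x":-1.2,"y":0.03,"z":0.133,"spin":0},{"jaw":140,"x":-1.3,"y":0.03,"z":0.13,"spin":0},{"jaw":140,"x":-1.4,"y":0.03,"z":0.127,"spin":0},{"jaw":140,"x":-1.5,"y":0.03,"z":0.125,"spin":0},{"jaw":140,"x":-1.6,"y":0.03,"z":0.123,"spin":0},{"jaw":140,"x":-1.7,"y":0.03,"z":0.12,"spin":0},{"jaw":140,"x":-1.8,"y":0.03,"z":0.12,"spin":0},{"jaw":140,"x":-1.9,"y":0.03,"z":0.117,"spin":0},{"jaw":140,"x":-2,"y":0.03,"z":0.115,"spin":0},{"jaw":140,"x":-2.15,"y":0.03,"z":0.11,"spin":0}]'
```

```text
time: 35.67
ee_pos: [0.5783, -0.252, 0.0714]
orientation: [-3.129, -0.018, -3.059]
contact_force: [-6.9, -0.5, 8.9]
gripper_width: 0.0413
```

```bash
python3 -c "
from h import *
o=ctrl.get_obs();p=o['ee_pos']*1000;a=np.radians(5);d=p[:2]-[507.8,-256.4];print(p,'s',d@[np.cos(a),np.sin(a)],'off',d@[-np.sin(a),np.cos(a)],o['contact_force'],o['wrist_torque'],R.from_euler('xyz',o['orientation']).as_matrix()[:,2])
go(522.6,245,160,168);go(522.6,245,35,168)"
```

```text
[ 578.28735076 -252.00802499   71.43626292] s 70.60191095208357 off -1.7681151950483913 [-6.92478722 -0.53918187  8.85041359] [0.02760251 1.34176442 0.03153688] [-0.01652795 -0.01444662 -0.99975903]
t 35.67 dx,dy,dz cm [ 1.61 49.87 -9.48] spin 0.292
t 35.67 dx,dy,dz cm [ 1.39 50.03  3.02] spin 0.292
```

```bash
python3 -c "
from h import *
go(520.6,245,150,168.1);go(520.6,245,40,168.1)"
python3 -m handwheel '[{"jaw":140,"x":0,"y":0,"z":-0.5,"spin":0},{"jaw":140,"x":0,"y":0,"z":-2,"spin":0},{"jaw":140,"x":0,"y":0.5,"z":-5,"spin":0},{"jaw":140,"x":0,"y":3,"z":-8,"spin":0},{"jaw":140,"x":0.2,"y":7,"z":-9,"spin":0},{"jaw":140,"x":0.3,"y":11,"z":-9,"spin":0.03},{"jaw":140,"x":0.5,"y":15,"z":-9,"spin":0.06},{"jaw":140,"x":0.7,"y":19,"z":-9,"spin":0.09},{"jaw":140,"x":0.8,"y":23,"z":-9,"spin":0.12},{"jaw":140,"x":1,"y":27,"z":-9,"spin":0.15},{"jaw":140,"x":1.1,"y":31,"z":-9,"spin":0.18},{"jaw":140,"x":1.3,"y":35,"z":-9,"spin":0.21},{"jaw":140,"x":1.4,"y":39,"z":-9,"spin":0.24},{"jaw":140,"x":1.6,"y":43,"z":-9,"spin":0.27},{"jaw":140,"x":1.7,"y":47,"z":-9,"spin":0.29},{"jaw":140,"x":1.7,"y":49,"z":-9,"spin":0.29},{"jaw":140,"x":1.7,"y":49.9,"z":-8.5,"spin":0.29},{"jaw":140,"x":1.7,"y":49.9,"z":-6,"spin":0.29},{"jaw":140,"x":1.7,"y":49.9,"z":-4,"spin":0.29},{"jaw":140,"x":1.7,"y":49.9,"z":-3,"spin":0.29}]'
python3 -c "
from h import *
o=ctrl.get_obs();print(o['contact_force'],R.from_euler('xyz',o['orientation']).as_matrix()[:,2])
go(520.6,245,60,168.1);go(520.6,245,40,168.1)"
```

```text
t 35.67 dx,dy,dz cm [ 1.79 49.9  -8.48] spin 0.29
t 35.67 dx,dy,dz cm [ 1.6  50.04  2.52] spin 0.29
time: 37.33
ee_pos: [0.5184, 0.2434, 0.0911]
orientation: [-3.121, -0.018, 2.934]
contact_force: [-1.0, 0.6, -3.4]
gripper_width: 0.0414
[-1.04346956  0.58854223 -3.41841293] [-0.02229018 -0.0165538  -0.99961449]
t 37.33 dx,dy,dz cm [-0.24  0.27  3.1 ] spin 0.0
t 37.33 dx,dy,dz cm [-0.28  0.31  5.1 ] spin 0.0
```

```bash
python3 -m handwheel '[{"jaw":140,"x":-0.25,"y":0.3,"z":2,"spin":0},{"jaw":140,"x":-0.3,"y":0.3,"z":4,"spin":0},{"jaw":140,"x":-0.3,"y":0.3,"z":5.1,"spin":0},{"jaw":140,"x":-0.3,"y":0.3,"z":5.1,"spin":0},{"jaw":140,"x":-0.3,"y":0.3,"z":5.1,"spin":0}]'
python3 -c "
from h import *
o=ctrl.get_obs();print(o['contact_force'],R.from_euler('xyz',o['orientation']).as_matrix()[:,2])
go(520.6,245,28,168.1);go(520.6,245,16,168.1)"
```

```text
time: 37.75
ee_pos: [0.5202, 0.2441, 0.0393]
orientation: [-3.12, -0.02, 2.933]
contact_force: [0.5, 0.2, -2.7]
gripper_width: 0.0409
[ 0.45181717  0.22350519 -2.66087864] [-0.02437317 -0.01725717 -0.99955397]
t 37.75 dx,dy,dz cm [-0.05  0.12  1.13] spin -0.0
t 37.75 dx,dy,dz cm [-0.07  0.15  2.32] spin -0.0
```

```bash
python3 -m handwheel '[{"jaw":140,"x":0,"y":0.1,"z":0.4,"spin":0},{"jaw":140,"x":-0.05,"y":0.1,"z":0.8,"spin":0},{"jaw":140,"x":-0.05,"y":0.1,"z":1.2,"spin":0},{"jaw":140,"x":-0.05,"y":0.1,"z":1.5,"spin":0},{"jaw":140,"x":-0.05,"y":0.1,"z":1.6,"spin":0},{"jaw":140,"x":-0.05,"y":0.1,"z":1.6,"spin":0}]'
python3 -m handwheel '[{"jaw":140,"x":0,"y":0,"z":0.2,"spin":0},{"jaw":140,"x":0,"y":0,"z":0.4,"spin":0},{"jaw":140,"x":0,"y":0,"z":0.4,"spin":0}]'
```

```text
time: 38.25
ee_pos: [0.5202, 0.2447, 0.0229]
orientation: [-3.119, -0.021, 2.933]
contact_force: [-0.3, -0.1, -2.7]
gripper_width: 0.041
time: 38.5
ee_pos: [0.5198, 0.2445, 0.0185]
orientation: [-3.119, -0.021, 2.933]
contact_force: [-1.5, 0.6, -3.6]
gripper_width: 0.0414
```

Already below rim level with no contact, so it is in the pocket. I'll lower onto the floor.

```bash
python3 -m handwheel '[{"jaw":140,"x":0,"y":0,"z":0.2,"spin":0},{"jaw":140,"x":0,"y":0,"z":0.3,"spin":0},{"jaw":140,"x":0,"y":0,"z":0.3,"spin":0}]'
python3 -m handwheel '[{"jaw":140,"x":0,"y":0,"z":0.2,"spin":0},{"jaw":140,"x":0,"y":0,"z":0.3,"spin":0},{"jaw":140,"x":0,"y":0,"z":0.3,"spin":0}]'
```

```text
time: 38.75
ee_pos: [0.5196, 0.2444, 0.0153]
orientation: [-3.119, -0.021, 2.933]
contact_force: [0.3, 0.6, -2.6]
gripper_width: 0.0414
time: 39.0
ee_pos: [0.5199, 0.2445, 0.0149]
orientation: [-3.12, -0.021, 2.934]
contact_force: [-3.3, -2.4, 7.4]
gripper_width: 0.0413
```

```bash
python3 -m handwheel '[{"jaw":136,"x":0,"y":0,"z":0,"spin":0},{"jaw":133,"x":0,"y":0,"z":0,"spin":0},{"jaw":131,"x":0,"y":0,"z":0,"spin":0},{"jaw":130,"x":0,"y":0,"z":0,"spin":0},{"jaw":129,"x":0,"y":0,"z":0,"spin":0},{"jaw":127,"x":0,"y":0,"z":0,"spin":0},{"jaw":120,"x":0,"y":0,"z":-0.1,"spin":0},{"jaw":100,"x":0,"y":0,"z":-0.2,"spin":0},{"jaw":70,"x":0,"y":0,"z":-0.3,"spin":0},{"jaw":40,"x":0,"y":0,"z":-0.3,"spin":0},{"jaw":40,"x":0,"y":0,"z":-0.3,"spin":0},{"jaw":40,"x":0,"y":0,"z":-0.3,"spin":0}]'
python3 -m handwheel '[{"jaw":30,"x":0,"y":0,"z":-2,"spin":0},{"jaw":30,"x":0,"y":0,"z":-5,"spin":0},{"jaw":30,"x":0,"y":0,"z":-8,"spin":0},{"jaw":30,"x":0,"y":0,"z":-12,"spin":0},{"jaw":30,"x":0,"y":-4,"z":-14,"spin":0},{"jaw":30,"x":0,"y":-8,"z":-14,"spin":0},{"jaw":30,"x":0,"y":-12,"z":-14,"spin":0},{"jaw":30,"x":0,"y":-16,"z":-14,"spin":0},{"jaw":30,"x":0,"y":-20,"z":-14,"spin":0},{"jaw":30,"x":0,"y":-22,"z":-14,"spin":0},{"jaw":30,"x":0,"y":-22,"z":-14,"spin":0}]'
python3 - <<'E'
from h import *
s=camera('side')[:,:,::-1].copy();t=camera('top')[:,:,::-1].copy()
cv2.imwrite("pics/s2.png",s);cv2.imwrite("pics/t2.png",t)
f=lambda im,x,y:cv2.resize(im[y:y+70,x:x+70],None,fx=5,fy=5,interpolation=cv2.INTER_CUBIC)
g=np.hstack([f(s,205,115),f(t,155,155)])
v=np.hstack([cv2.resize(s,(350,262)),cv2.resize(t,(350,262))])
cv2.imwrite('pics/j.png',np.vstack([g,v])[:600])
E
```

```text
time: 40.0
ee_pos: [0.52, 0.2446, 0.018]
orientation: [-3.12, -0.021, 2.934]
contact_force: [-0.1, -0.6, 0.7]
gripper_width: 0.0722
time: 40.92
ee_pos: [0.4774, 0.0282, 0.1631]
orientation: [-3.118, -0.02, 2.929]
contact_force: [0.3, -0.3, 0.0]
gripper_width: 0.0757
```

View pics/j.png

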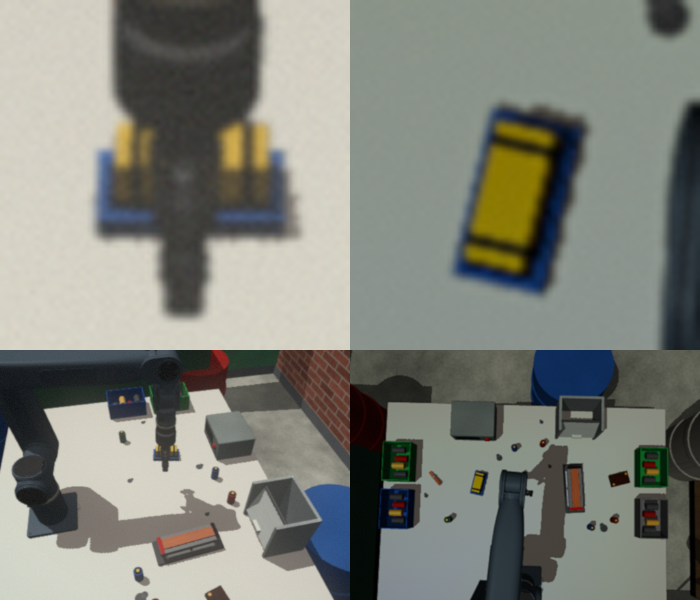

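The block sits in the pocket with blue rim visible on all four sides; the bystanders look untouched. One numeric check for flat and square.

Run:
```python
from h import *
t=cv2.imread("pics/t2.png");s=cv2.imread("pics/s2.png");t0=cv2.imread("pics/top0.png")
m=mask(up(t),(18,110,50),(38,255,255),[6*r for r in(165,165,215,225)])
P=cv2.findNonZero(m)[:,0]; h=cv2.convexHull(P)
print("block",rect("top",(h-2.5)/6,.051),"nest",rect("top",(cv2.convexHull(big(mask(up(t0),(100,110,25),(125,255,255),[6*r for r in(170,170,210,220)])))-2.5)/6,.016))
ms=mask(up(s),(15,90,150),(38,255,255),[6*r for r in(215,125,275,170)])
n,l,st,c=cv2.connectedComponentsWithStats(ms); print([(x[:5]/6).round(1).tolist() for x in st[1:] if x[4]>150])
# predicted top corners for flat block
a=np.radians(-12)
u=np.array([np.cos(a),np.sin(a)]);w=np.array([-u[1],u[0]]);c0=np.array([521.5,244.5])
for i in(-50,50):
    for j in(-21,21): print(i,j,"side px",proj("side",[*(c0+i*u+j*w)/1000,.051]).round(1))
# bystanders: change between first and last pictures
for n in("top","side"):
    A=cv2.imread(f"pics/{n}0.png").astype(int);B=(t if n=="top" else s).astype(int)
    print(n,{k:round(float(np.abs(A-B)[y-9:y+9,x-11:x+11].mean()),1) for k,(x,y) in (dict(clip=(125,187),cover=(394,188),c1=(241,142),c2=(283,137),c3=(145,247),c4=(352,260),c5=(387,249)) if n=="top" else dict(clip=(236,109),cover=(323,366),c1=(315,180),c2=(339,216),c3=(179,127),c4=(202,328),c5=(228,374))).items()})
```

```text
block [523.6 243.5 103.4  44.3 -12. ] nest [522.7 243.4 121.9  65.3 -11.6]
[[228.2, 139.7, 3.2, 8.5, 132.2], [255.8, 140.0, 2.8, 8.5, 127.7], [249.7, 140.3, 3.8, 8.3, 161.0]]
-50 -21 side px [226.4 147.5]
-50 21 side px [226.9 138.5]
50 -21 side px [257.5 147.6]
50 21 side px [257.4 138.7]
top {'clip': 4.4, 'cover': 1.8, 'c1': 4.2, 'c2': 7.0, 'c3': 4.1, 'c4': 54.2, 'c5': 51.6}
side {'clip': 106.3, 'cover': 8.9, 'c1': 16.6, 'c2': 18.0, 'c3': 16.1, 'c4': 40.9, 'c5': 37.7}
```

```bash
python3 -c "
from h import *
print(ctrl.job_done());print(ctrl.get_obs()['time'])"
```

```text
the job is handed in; nothing more can be done
None
the job is handed in; nothing more can be done
```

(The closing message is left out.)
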